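# Make up a flame-test kit and a field kit, and block the gap

## Robot

A 6-joint arm with a two-finger parallel gripper is mounted at the origin on a cart in front of the work surface, level with it; the furniture and walls round the work are solid. World frame = base frame: x ahead of the robot, y to its left, z up, the work surface at z = 0. Lengths are in m, angles in rad, forces in N, time in s.
With the tool pointing down it reaches from about 0.375 to 0.975 m from the base axis. Payload 3.8 kg.
Tool frame: the origin (TCP) lies between the finger pads; the fingertips stand 17 mm ahead of it and the grasp point (between the pads) lies 2 mm behind it; z points along the fingers, y is the line along which they close (so a half turn about z gives the same grasp; the last joint's range is limited). The gripper opens to 85 mm and grips with 20 to 120 N. Pads are 22 mm wide; open, the fingers measure 114 mm over their backs; the gripper's body (76 mm by 85 mm) begins 54 mm behind the grasp point. The pads swing forward as they close: fully open they stand 13 mm farther back than shut.
Start: joints at [1.222, 0.264, 1.604, -0, 1.274, -0.037], TCP at [0.207, 0.642, 0.248] pointing down, gripper open.
Joint ranges: [-2.63, 2.63], [-0.94, 2.18], [0.31, 2.57], [-1.31, 4.45], [0, 2.66], [-2.55, 2.55]. Speed limits (rad/s): [2.57, 2.57, 3.14, 3.14, 3.14, 3.14].

## Interface

Orientations are given as a rotation vector (axis times angle).
In Python, from workcell import bot gives the robot as it stands.
- The arm moves only by the tool play_rows, never from a script. Its argument "steps" is one flat list of numbers, 4 for each row, row after row: the shift along the tool's x, y, z in m, then the turn about the tool's z in rad. A call has 1 to 10 rows; each row is the pose to reach, as a shift and turn from the pose commanded when the call began, along the tool's axes at that moment; what a row does not reach only later rows make up. A row lasts 1/8 s, in which the tool goes at most 62.5 mm and 10.7 degrees, less where a joint would pass 70% of its speed; a pose out of reach is approached as far as the arm can. A call with a gripper value outside its range is refused whole. "jaw" is the closure in counts, from 0 (fully open) to 255 (shut), set as the call begins (left out, the last holds). The fingers move at their own pace and stop on an object; "grip_force" is the grip in N (left out, the last holds). Time passes only in rows, so rows that repeat a pose let the fingers close. It gives the time, the measured TCP pose, the force, the opening and the grip force at its end, in the units of the state.
- bot.read_state(): the state, without advancing time (a new reading comes with each control period).
- bot.read_camera(name): name is "side" or "top" or "wrist"; returns a dict with "pixels" (420x560x3 uint8, blue, green, red), "mtx" (3x3 intrinsics, pixels), "R" (3x3) and "t" (3): a world point X has camera coordinates R X + t. Camera axes: x right, y down, z forward; pixel columns grow to the right and rows downward; lengths in m; the calibration is good to about 2 mm. A picture is of the moment at which its call begins. There is no depth.
- bot.finish_job(): hands the job in; it is judged then, once.
The state is a dict: "time": time; "q": joint angles; "joint_vel": joint speeds; "joint_torque": joint torques, N m; "tool_pos": TCP position; "tcp_rot": TCP orientation; "wrist_force": force on the tool from outside, world axes, zero at the start; "torque": the same for the moment, N m; "width": opening from 0.0 (shut) to 1.0 (fully open); "grip_force": force on a finger pad.
Only numpy, scipy, OpenCV 4.12 (cv2) and the standard library are available. Lean on these libraries where they do the work, as an engineer would, in place of code of your own. Each camera call takes 0.05 s, during which the arm holds its last target. There are 200 camera calls.

## Task

Make up two class kits from the bench stock: for the flame-test kit stand the spirit lamp and one of the two sample vials in the open white box without a partition, and for the field kit stand the hand-gel bottle in the larger compartment of the partitioned white box and the other vial in its smaller compartment. Once the lamp and the vial are in their box, push the cork block that fits upright into the gap left next to the vial, right down to the floor, so that nothing can shift on the trolley. Everything ends upright on the box floors; set the lamp, bottle and vials down rather than dropping them or knocking them over, and leave the stouter cork block, the conical flask and the pink beaker where they stand.

Things in the scene. Friction and masses are not known exactly. Their poses are not given: they have to be found in the camera images.
- flame_box: White plastic box WITHOUT a partition, fixed. Inside 90 mm in its x, 68 in y; walls and floor 3 mm thick, 28 mm high; a rim adds 3 mm outside. Origin: centre of underside, z up. With the lamp at one x end (either), a strip 30 mm wide in x, 68 long in y, is left at the other: the vial stands in a corner of it, the slim cork (24 mm side along the box's x) fills the rest; play 4 to 6 mm.
- field_box: White plastic box WITH one partition, fixed. Outside 95 mm in its x, 56 in y (a rim adds 3 mm), 28 mm high; walls and floor 3 mm thick. Origin: centre of underside, z up. Partition (26 mm high) across at x = +7 mm. Larger compartment: x -44.5 to +5.5 mm; smaller: x +8.5 to +44.5 mm; both 50 mm in y, centred on y = 0.
- spirit_lamp: Small round glass spirit lamp with a pale cap: body 58 mm across up to 47 mm high, above it a round cap 30 mm across from 52 to 78 mm. Here the cap is fixed to the lamp, so it can be lifted by cap or body. Origin: centre of the underside; z up. 150 g.
- gel_bottle: White hand-gel bottle, 103 mm tall, its body 33 mm along its x and 38 mm along its y with rounded sides up to 79 mm, the shut cap above it 24 mm across. Origin: centre of the underside; z up. 170 g.
- vial_pale: Sample vial with a white cap and yellowish contents, upright: glass body 22 mm across up to 46 mm, fixed screw cap 19 mm across above it, 58 mm tall in all. The two vials are the same size and interchangeable here (only cap and contents differ). Origin: centre of underside, z up. 24 g.
- vial_dark: Sample vial with a black cap and reddish contents, upright: glass body 22 mm across up to 46 mm, fixed screw cap 19 mm across above it, 58 mm tall in all. The two vials are the same size and interchangeable here (only cap and contents differ). Origin: centre of underside, z up. 24 g.
- cork_slim: The slimmer and taller of two upright cork blocks: 24 mm along its x, 42 mm along its y, 85 mm tall; its foot tapers, 4 mm a side, over the lowest 12 mm. It fits the gap in the flame-test kit's box. Origin: centre of the underside; z up. 35 g.
- cork_stout: The stouter cork block, square: 44 x 44 mm, 60 mm tall; too big for the gap. Stays where it is. Origin: centre of the underside; z up.
- conical_flask: Bystander: conical glass flask with a yellow filling, 80 mm across its foot, 118 mm tall. Not to be disturbed. Origin: centre of the underside.
- beaker: Bystander: glass beaker with a pink filling, 52 mm across, 64 mm tall. Not to be disturbed. Origin: centre of the underside.
Mind the look-alikes: they are no part of the job. What is shaped like the vial_dark but red is not meant.

How it is judged:
On the way, in this order (a step that is already met when the one before it is completed fails the run):
1. the lamp and a vial stand on the floor of the box without a partition (x of spirit_lamp in the frame of flame_box between -0.02 and 0.02 m and y of spirit_lamp in the frame of flame_box between -0.009 and 0.009 m and z of spirit_lamp in the frame of flame_box between -0.002 and 0.009 m and angle between spirit_lamp's own z axis and vertical below 0.15 rad and ((x of vial_pale in the frame of flame_box between -0.038 and 0.038 m and y of vial_pale in the frame of flame_box between -0.027 and 0.027 m and z of vial_pale in the frame of flame_box between -0.002 and 0.009 m and angle between vial_pale's own z axis and vertical below 0.15 rad) or (x of vial_dark in the frame of flame_box between -0.038 and 0.038 m and y of vial_dark in the frame of flame_box between -0.027 and 0.027 m and z of vial_dark in the frame of flame_box between -0.002 and 0.009 m and angle between vial_dark's own z axis and vertical below 0.15 rad))), for 0.2 s.
2. the slim cork block is down in the gap beside them (x of cork_slim in the frame of flame_box between -0.038 and 0.038 m and y of cork_slim in the frame of flame_box between -0.018 and 0.018 m and z of cork_slim in the frame of flame_box between -0.002 and 0.009 m and angle between cork_slim's own z axis and vertical below 0.15 rad), for 0.2 s.
At the end, for the whole second after the job is handed in: Lamp, one vial and slim cork stand in the unpartitioned box; gel bottle in the larger and the other vial in the smaller compartment of the partitioned box; each on the floor (within 6 mm), upright within 0.15 rad, at rest (under 20 mm/s) (all of step 2 and x of spirit_lamp in the frame of flame_box between -0.02 and 0.02 m and y of spirit_lamp in the frame of flame_box between -0.009 and 0.009 m and z of spirit_lamp in the frame of flame_box between -0.002 and 0.009 m and angle between each of spirit_lamp, gel_bottle's own z axis and vertical below 0.15 rad and x of gel_bottle in the frame of field_box between -0.046 and 0.004 m and y of gel_bottle in the frame of field_box between -0.018 and 0.018 m and z of gel_bottle in the frame of field_box between -0.002 and 0.009 m and linear speed of each of spirit_lamp, gel_bottle, vial_pale, vial_dark, cork_slim below 0.02 m/s and ((x of vial_pale in the frame of flame_box between -0.038 and 0.038 m and y of vial_pale in the frame of flame_box between -0.027 and 0.027 m and z of vial_pale in the frame of flame_box between -0.002 and 0.009 m and angle between each of vial_pale, vial_dark's own z axis and vertical below 0.15 rad and x of vial_dark in the frame of field_box between 0.01 and 0.044 m and y of vial_dark in the frame of field_box between -0.018 and 0.018 m and z of vial_dark in the frame of field_box between -0.002 and 0.009 m) or (x of vial_dark in the frame of flame_box between -0.038 and 0.038 m and y of vial_dark in the frame of flame_box between -0.027 and 0.027 m and z of vial_dark in the frame of flame_box between -0.002 and 0.009 m and angle between each of vial_dark, vial_pale's own z axis and vertical below 0.15 rad and x of vial_pale in the frame of field_box between 0.01 and 0.044 m and y of vial_pale in the frame of field_box between -0.018 and 0.018 m and z of vial_pale in the frame of field_box between -0.002 and 0.009 m))); the robot touches nothing.
It fails at once if the stouter cork block, the flask or the beaker is moved by more than 30 mm (distance of any of cork_stout, conical_flask, beaker from where it was at the start of the episode above 0.03 m).
It fails at once if the lamp, the bottle or a vial is knocked over (angle between any of spirit_lamp, gel_bottle, vial_pale, vial_dark's own z axis and vertical above 1 rad).
It fails at once if the lamp, the bottle or a vial is dropped (falls faster than 0.7 m/s out of the fingers, about 25 mm) ((linear speed of spirit_lamp above 0.7 m/s and contact force between the fingers and spirit_lamp below 0.05 N) or (linear speed of gel_bottle above 0.7 m/s and contact force between the fingers and gel_bottle below 0.05 N) or (linear speed of vial_pale above 0.7 m/s and contact force between the fingers and vial_pale below 0.05 N) or (linear speed of vial_dark above 0.7 m/s and contact force between the fingers and vial_dark below 0.05 N)).
It also fails if it takes over 136 s, if anything falls off the work surface, if the arm or the gripper's body presses on something with over 40 N, if the wrist force passes 120 N, or if a joint passes its speed limit or range.

## Working session

There is one attempt and no reset: what is moved stays moved. The work goes in short steps, Python scripts to look and compute and a tool call to move; the robot and the scene stay as the last step left them, time stands still between calls to the robot, and variables do not carry over. Pictures are saved under pics/ and viewed, at most 14 in all, crops included, and the job is handed in when it is done.

Besides the shell and the picture viewer there is one more tool, called after "Call:" as name(argument=value, ...) on one line, values as JSON. play_rows: Moves the arm, as the interface text tells. Its arguments: {"type":"object","properties":{"steps":{"type":"array"},"jaw":{"type":"number"},"grip_force":{"type":"number"}},"required":["steps"]}

```bash
mkdir -p pics; python3 - <<'E'
from workcell import bot
import cv2,numpy as np
s=bot.read_state();print(s)
for n in("top","side"):
    c=bot.read_camera(n);cv2.imwrite(f"pics/{n}0.png",c["pixels"]);np.savez(f"{n}0.npz",**c);print(n,c["mtx"],c["R"],c["t"])
E
```

```text
{'time': 0.0, 'q': array([ 1.22210494e+00,  2.64787854e-01,  1.60537153e+00, -2.21309006e-05,
        1.27370379e+00, -3.68735324e-02]), 'joint_vel': array([-0.00029297, -0.00151791,  0.00028888,  0.00036803,  0.00096348,
        0.0016322 ]), 'joint_torque': array([ 3.98314123e-04, -5.15105295e+01, -3.67325521e+01, -6.62338289e-05,
        1.27816043e-02, -1.43717891e-06]), 'tool_pos': array([0.20683715, 0.64180043, 0.24693994]), 'tcp_rot': array([-0.48774571, -3.10307808,  0.00350636]), 'wrist_force': array([-1.03396593,  0.96119779,  0.50616842]), 'torque': array([-0.03879462,  0.03841487, -0.0015781 ]), 'grip_force': 0.0, 'width': 0.9980226033681058}
top [[505.50273427   0.         287.02530948]
 [  0.         505.50273427 214.97817892]
 [  0.           0.           1.        ]] [[ 0.02023361 -0.99957396 -0.02103558]
 [-0.99117195 -0.01729724 -0.13144952]
 [ 0.13102966  0.02350958 -0.99109966]] [-0.12412936  0.55898726  1.2857557 ]
side [[469.99357919   0.         276.69820141]
 [  0.         469.99357919 210.49113492]
 [  0.           0.           1.        ]] [[ 0.97743462 -0.21048701 -0.01779811]
 [-0.1383084  -0.57401613 -0.80707885]
 [ 0.15966322  0.79132844 -0.59017536]] [-0.5957294   0.03335791  1.03936205]
```

View pics/top0.png

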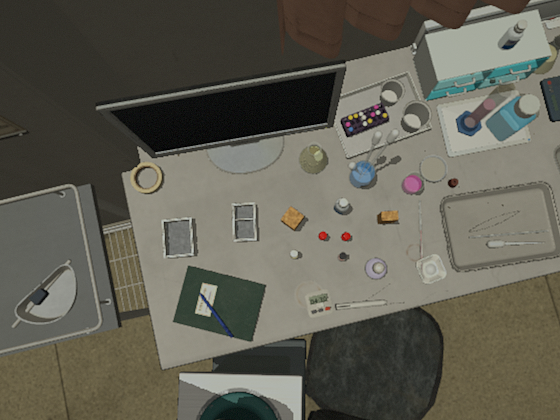

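View pics/side0.png

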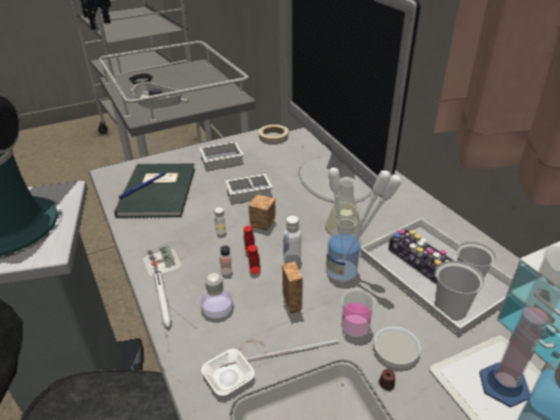

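```bash
cat > h.py <<'E'
import numpy as np,cv2
from workcell import bot
from scipy.spatial.transform import Rotation as Ro
def proj(c,X):
    p=c["mtx"]@(c["R"]@np.asarray(X,float)+c["t"]);return p[:2]/p[2]
def back(c,uv,z):
    d=c["R"].T@np.linalg.inv(c["mtx"])@np.array([uv[0],uv[1],1.]);o=-c["R"].T@c["t"]
    return o+d*(z-o[2])/d[2]
def snap(n,tag,crop=None,k=1):
    c=bot.read_camera(n);np.savez(f"{tag}.npz",**c);im=c["pixels"]
    if crop: x0,x1,y0,y1=crop;im=im[y0:y1,x0:x1]
    if k!=1: im=cv2.resize(im,None,fx=k,fy=k,interpolation=cv2.INTER_CUBIC)
    cv2.imwrite(f"pics/{tag}.png",im);return c
def tool(target,yaw=None):
    "shift in tool axes to target TCP (world), tool now"
    s=bot.read_state();R=Ro.from_rotvec(s["tcp_rot"]).as_matrix()
    return np.round(R.T@(np.asarray(target)-s["tool_pos"]),4),s
E
python3 - <<'E'
from h import *
c=np.load("top0.npz")
im=c["pixels"][150:310,150:470];cv2.imwrite("pics/topc.png",cv2.resize(im,None,fx=2.5,fy=2.5,interpolation=cv2.INTER_CUBIC))
s=bot.read_state();print("base",proj(c,[0,0,0]),"tcp",proj(c,s["tool_pos"]))
R=Ro.from_rotvec(s["tcp_rot"]).as_matrix();print(R.round(3))
for n,uv,z in[("flask",(313,158),.0),("gel",(343,202),.1),("corkA",(292,217),.06),("corkB",(389,216),.085),("redA",(323,236),.05),("redB",(346,237),.05),("pale",(294,254),.058),("dark",(343,256),.058),("lamp",(376,267),.078),("flamebox",(179,237),.028),("fieldbox",(244,222),.028),("beaker",(413,184),.06)]:
    print(n,back(c,uv,z).round(3))
c=snap("wrist","w0");print(c["R"],c["t"],c["mtx"])
E
```

```text
base [238.2230912  434.74744806] tcp [-70.83220602 359.83663458]
[[-0.952  0.307 -0.001]
 [ 0.307  0.952 -0.002]
 [ 0.    -0.002 -1.   ]]
flask [ 0.724 -0.18   0.   ]
gel [ 0.588 -0.254  0.1  ]
corkA [ 0.553 -0.127  0.06 ]
corkB [ 0.557 -0.37   0.085]
redA [ 0.507 -0.207  0.05 ]
redB [ 0.505 -0.266  0.05 ]
pale [ 0.459 -0.134  0.058]
dark [ 0.456 -0.258  0.058]
lamp [ 0.429 -0.338  0.078]
flamebox [0.499 0.169 0.028]
fieldbox [ 0.542 -0.001  0.028]
beaker [ 0.644 -0.437  0.06 ]
[[ 0.30669264  0.951808   -0.00108046]
 [ 0.90829539 -0.29233227  0.29923457]
 [ 0.284498   -0.09275442 -0.95417897]] [-0.67391845 -0.04045894  0.37876074] [[312.99725693   0.         280.81172124]
 [  0.         312.99725693 212.88711945]
 [  0.           0.           1.        ]]
```

View pics/topc.png

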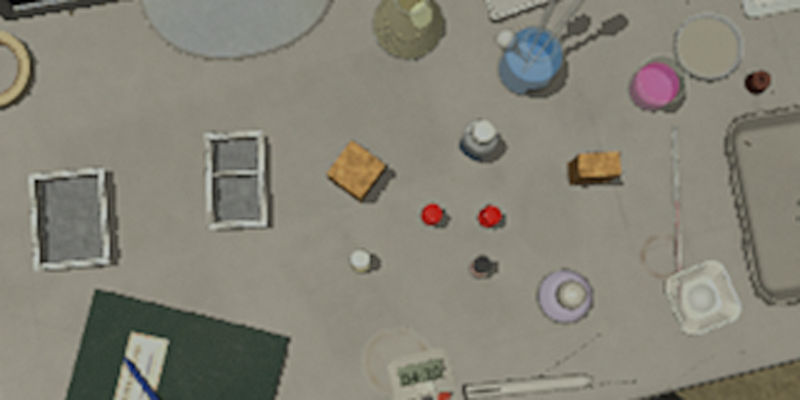

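View pics/w0.png

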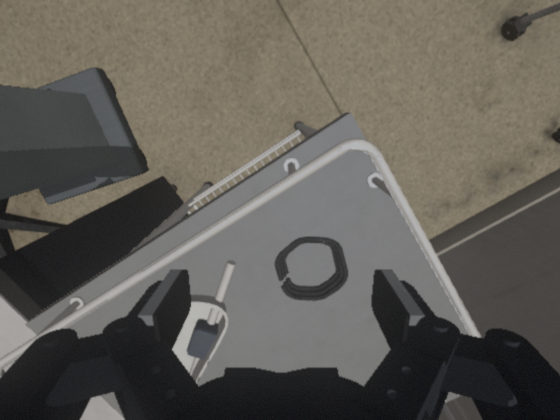

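Top view: spirit lamp (376,267) is the lilac body with the pale cap, and the square white dish at (431,267) is not it. The vial candidates are white cap (294,254) and black cap (343,256), and the two red ones at (323,236) and (346,237) are decoys. The slim cork is at (389,216) and the stout one at (292,217). The gel bottle is at (343,202). The flame box is at (179,237) and the field box at (244,222), with its smaller compartment on the far (+x) side. Next I move in for a close look.

Call:
play_rows(steps=[-0.5, -0.42, 0, 1.5, -0.5, -0.42, 0, 1.5, -0.5, -0.42, 0, 1.5, -0.5, -0.42, 0, 1.5, -0.5, -0.42, 0, 1.5, -0.5, -0.42, 0, 1.5, -0.5, -0.42, 0, 1.5, -0.5, -0.42, 0, 1.5, -0.5, -0.42, 0, 1.5, -0.5, -0.42, 0, 1.5], jaw=0, grip_force=30)

```text
time: 1.4
tool_pos: [0.5399, 0.1111, 0.2482]
tcp_rot: [-2.472, -1.938, -0.0]
wrist_force: [0.5, 0.7, 0.4]
width: 0.997
grip_force: 0.0
```

Call:
play_rows(steps=[0, 0, 0, 1.33, 0, 0, 0, 1.33, 0, 0, 0, 1.33, 0, 0, 0, 1.33, 0, 0, 0, 1.33, 0, 0, 0, 1.33, 0, 0, 0, 1.33, 0, 0, 0, 1.33])

```text
time: 2.4
tool_pos: [0.539, 0.113, 0.2479]
tcp_rot: [3.141, 0.001, -0.001]
wrist_force: [-0.6, -0.5, -0.8]
width: 1.001
grip_force: 0.0
```

```bash
python3 - <<'E'
from h import *
s=bot.read_state();print(s["time"],s["tool_pos"],s["q"],Ro.from_rotvec(s["tcp_rot"]).as_matrix().round(3))
snap("wrist","w1")
E
```

```text
2.4 [0.538981   0.11299015 0.24794838] [1.61406487e-01 2.96855324e-02 1.87135088e+00 1.19607555e-05
 1.24120392e+00 1.73129162e+00] [[ 1.     0.001 -0.001]
 [ 0.001 -1.    -0.   ]
 [-0.001  0.    -1.   ]]
```

View pics/w1.png

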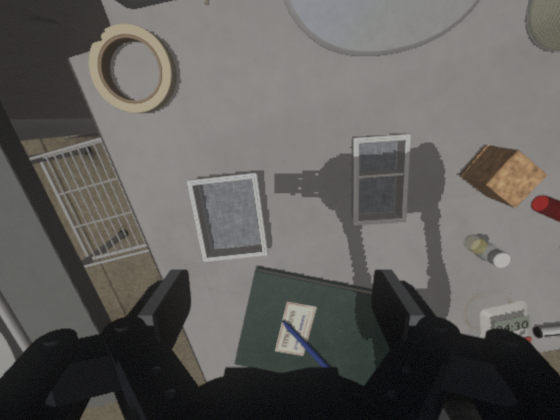

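Box rim corners, flame: (188,182), (261,174), (267,252), (202,261). Field: (354,138), (410,136), (408,219), (354,224), with its partition near row 176. I measure these and move over the stock.

Call:
play_rows(steps=[-0.01, 0.34, -0.05, 0, -0.01, 0.34, -0.05, 0, -0.01, 0.34, -0.05, 0, -0.01, 0.34, -0.05, 0, -0.01, 0.34, -0.05, 0, -0.01, 0.34, -0.05, 0, -0.01, 0.34, -0.05, 0, -0.01, 0.34, -0.05, 0])

```text
time: 3.45
tool_pos: [0.529, -0.2264, 0.2979]
tcp_rot: [-3.141, -0.002, 0.001]
wrist_force: [0.3, -0.2, 0.2]
width: 0.995
grip_force: 0.0
```

```bash
python3 - <<'E'
from h import *
c=np.load("w1.npz");g=cv2.cvtColor(c["pixels"],cv2.COLOR_BGR2GRAY)
for n,P,(L,W) in [("flame",[(188,182),(261,174),(267,252),(202,261)],(102,80)),("field",[(354,138),(410,136),(408,219),(354,224)],(101,62))]:
    P=np.float32(P)
    q=cv2.cornerSubPix(g,P.reshape(-1,1,2).copy(),(4,4),(-1,-1),(3,50,.01)).reshape(-1,2)
    X=np.array([back(c,p,.028)[:2] for p in q])
    print(n,q.round(1).tolist(),X.round(4).tolist(),"ctr",X.mean(0).round(4))
    print(" sides",[round(float(np.linalg.norm(X[i]-X[(i+1)%4]))*1e3,1) for i in range(4)])
    e=(X[0]-X[3]+X[1]-X[2]);f=(X[0]-X[1]+X[3]-X[2]);print(" yaw",np.degrees(np.arctan2(e[1],e[0])),np.degrees(np.arctan2(f[1],f[0]))-90)
s=bot.read_state();print(s["time"],s["tool_pos"])
snap("wrist","w2")
E
```

```text
flame [[186.5, 180.5], [263.6000061035156, 170.10000610351562], [267.0, 252.0], [206.0, 258.1000061035156]] [[0.5464, 0.2183], [0.5582, 0.1316], [0.459, 0.129], [0.4508, 0.2032]] ctr [0.5036 0.1705]
 sides [87.4, 99.2, 74.6, 96.7]
 yaw 5.1931970079342475 7.102560605765689
field [[352.79998779296875, 137.8000030517578], [409.6000061035156, 133.8000030517578], [404.8999938964844, 221.1999969482422], [353.29998779296875, 224.89999389648438]] [[0.5933, 0.035], [0.5976, -0.0255], [0.4985, -0.0324], [0.4939, 0.0275]] ctr [0.5458 0.0012]
 sides [60.7, 99.3, 60.1, 99.7]
 yaw 4.177214588925895 4.20149021717765
3.45 [ 0.52897502 -0.22640234  0.2978553 ]
```

View pics/w2.png

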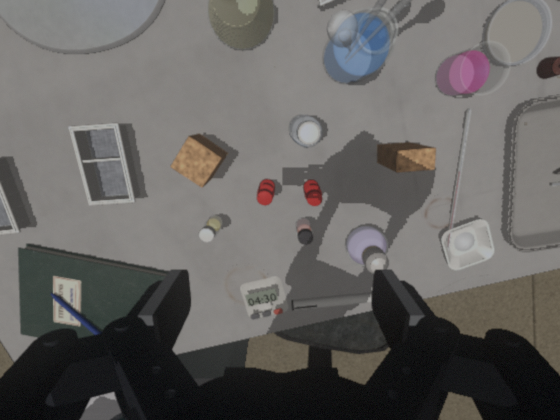

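The wrist view shows the gel cap at (309,131), the pale vial cap at (207,235), the dark vial cap at (306,237), the lamp cap at (376,260) and the slim cork top around (413,158). I rectify each at its own top height so I can measure.

```bash
cat >> h.py <<'E'
def rect(c,ctr,z,half=.08,n=266):
    "world patch at height z: image up=+x, left=+y"
    w=np.array([[ctr[0]+half,ctr[1]+half],[ctr[0]+half,ctr[1]-half],[ctr[0]-half,ctr[1]-half],[ctr[0]-half,ctr[1]+half]])
    src=np.float32([proj(c,[x,y,z]) for x,y in w]);dst=np.float32([[0,0],[n,0],[n,n],[0,n]])
    return cv2.warpPerspective(c["pixels"],cv2.getPerspectiveTransform(src,dst),(n,n),flags=cv2.INTER_CUBIC)
E
python3 - <<'E'
from h import *
a=dict(np.load("w1.npz"));b=dict(np.load("w2.npz"))
L=[(a,(207,235),0)]
items=[(a,(.503,.170),.028,"flame",.08),(a,(.546,.001),.028,"field",.08),(b,back(b,(376,260),.078)[:2],.078,"lamp",.05),
(b,back(b,(207,235),.058)[:2],.058,"pale",.05),(b,back(b,(306,237),.058)[:2],.058,"dark",.05),(b,back(b,(413,158),.085)[:2],.085,"cork",.05)]
g=back(b,(309,131),.103)[:2];print("gel",g)
P=[]
for c,ctr,z,n,h in items:
    im=rect(c,ctr,z,h)
    k=266/(2*h)*.01
    for i in range(-7,8):
        cv2.line(im,(int(133+i*k),0),(int(133+i*k),4 if i else 10),(0,255,0),1);cv2.line(im,(0,int(133+i*k)),(4 if i else 10,int(133+i*k)),(0,255,0),1)
    P.append(im);print(n,np.round(ctr,4))
cv2.imwrite("pics/mosaic.png",np.vstack([np.hstack(P[:3]),np.hstack(P[3:])]))
E
```

```text
gel [ 0.59156004 -0.25463348]
flame [0.503 0.17 ]
field [0.546 0.001]
lamp [ 0.4387 -0.3424]
pale [ 0.463  -0.1342]
dark [ 0.4605 -0.2583]
cork [ 0.5627 -0.3686]
```

View pics/mosaic.png

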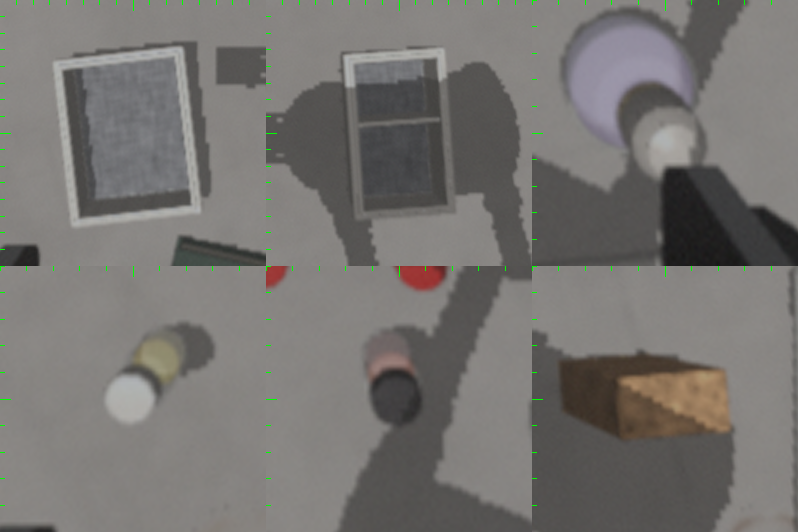

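Rectified positions: lamp cap (.434,-.344), pale (.463,-.133), dark (.461,-.257), cork (.561,-.372, yaw +0.10), gel (.592,-.255). Flame box (.5006,.173, yaw +0.117) and field box (.5465,.001, yaw +0.07). I take the lamp first.

Call:
play_rows(steps=[-0.095, 0.118, 0.1, 0, -0.095, 0.118, 0.1, 0, -0.095, 0.118, 0.16, 0, -0.095, 0.118, 0.16, 0, -0.095, 0.118, 0.16, 0, -0.095, 0.118, 0.16, 0], jaw=40, grip_force=40)

```text
time: 4.25
tool_pos: [0.4356, -0.3444, 0.1396]
tcp_rot: [3.141, 0.002, 0.003]
wrist_force: [1.0, -0.2, -0.3]
width: 0.838
grip_force: 0.0
```

```bash
python3 - <<'E'
from h import *
s=bot.read_state();print(s["time"],s["tool_pos"],s["width"])
snap("wrist","w3",(130,430,150,420),1.6)
E
```

```text
4.25 [ 0.43555045 -0.34440687  0.13960252] 0.8375890315278374
```

View pics/w3.png

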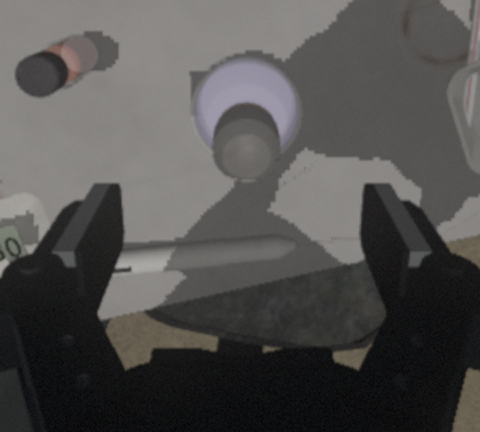

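Crop: cap centre at (245,150), which is full-frame (283,244), midway between the pads. I check the x offset numerically.

```bash
python3 - <<'E'
from h import *
c=dict(np.load("w3.npz"));print(back(c,(283,244),.078),back(c,(284,217),.03), proj(c,[.434,-.344,.078]))
E
```

```text
[ 0.4339678  -0.34657313  0.078     ] [ 0.43665858 -0.34765977  0.03      ] [279.02691351 243.94841023]
```

Call:
play_rows(steps=[-0.001, 0.002, 0.04, 0, -0.001, 0.002, 0.06, 0, -0.001, 0.002, 0.072, 0, -0.001, 0.002, 0.072, 0, -0.001, 0.002, 0.072, 0])

```text
time: 4.92
tool_pos: [0.4343, -0.3476, 0.0678]
tcp_rot: [3.14, 0.0, 0.003]
wrist_force: [-0.0, -0.1, 0.1]
width: 0.845
grip_force: 0.0
```

Call:
play_rows(steps=[0, 0, 0, 0, 0, 0, 0, 0, 0, 0, 0, 0, 0, 0, 0, 0, 0, 0, 0, 0, 0, 0, 0, 0], jaw=255)

```text
time: 5.68
tool_pos: [0.4335, -0.3471, 0.067]
tcp_rot: [3.141, -0.0, 0.001]
wrist_force: [0.1, 2.3, 4.9]
width: 0.324
grip_force: 39.6
```

Call:
play_rows(steps=[0, 0, -0.01, 0, 0, 0, -0.03, 0, 0, 0, -0.06, 0, 0, 0, -0.09, 0, 0, 0, -0.09, 0, 0, 0, -0.09, 0])

```text
time: 6.42
tool_pos: [0.4325, -0.3465, 0.1552]
tcp_rot: [-3.141, 0.0, 0.002]
wrist_force: [-0.2, 0.1, -2.6]
width: 0.33
grip_force: 39.8
```

Call:
play_rows(steps=[0.005, -0.05, 0, 0, 0.01, -0.11, 0, -0.03, 0.017, -0.17, 0, -0.06, 0.023, -0.23, 0, -0.09, 0.029, -0.29, 0, -0.117, 0.035, -0.35, 0, -0.117, 0.041, -0.41, 0, -0.117, 0.047, -0.46, 0, -0.117, 0.052, -0.5, 0, -0.117, 0.052, -0.517, 0, -0.117])

```text
time: 7.68
tool_pos: [0.484, 0.1716, 0.1543]
tcp_rot: [3.135, 0.187, -0.005]
wrist_force: [0.4, -0.2, -0.9]
width: 0.327
grip_force: 40.0
```

Call:
play_rows(steps=[0, 0, 0, 0, 0, 0, 0, 0, 0, 0, 0, 0])

```text
time: 8.05
tool_pos: [0.4851, 0.1687, 0.1561]
tcp_rot: [3.136, 0.181, -0.001]
wrist_force: [0.1, -0.3, -1.6]
width: 0.323
grip_force: 40.0
```

```bash
python3 - <<'E'
from h import *
s=bot.read_state();print(s["time"],s["tool_pos"],s["tcp_rot"],s["width"])
c=snap("wrist","w4")
im=rect(c,(.5006,.173),.028,.08,532)
th=.117;R=np.array([[np.cos(th),-np.sin(th)],[np.sin(th),np.cos(th)]])
q=[];
for u,v in[(.051,.04),(.051,-.04),(-.051,-.04),(-.051,.04)]:
    d=R@[u,v];q.append((int(266-d[1]*3325),int(266-d[0]*3325)))
cv2.polylines(im,[np.array(q)],True,(0,0,255),1)
cv2.imwrite("pics/w4r.png",im)
E
```

```text
8.05 [0.48511081 0.16867421 0.15606513] [ 3.13591188e+00  1.80669046e-01 -7.41572099e-04] 0.3234919350826695
```

View pics/w4r.png

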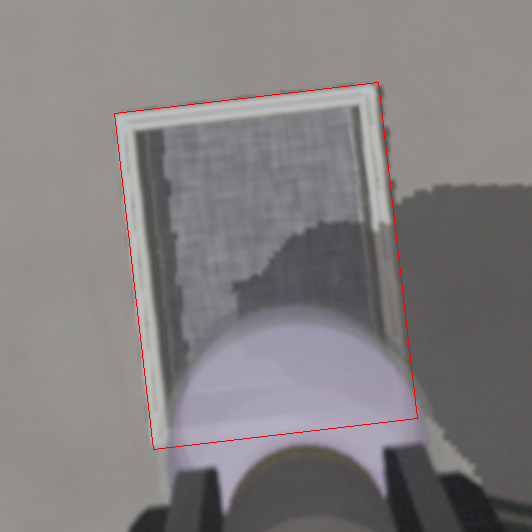

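The outline fits the box rim to about 1 mm. I lower the lamp.

Call:
play_rows(steps=[0, 0, 0.03, 0, 0, 0, 0.055, 0, 0, 0, 0.07, 0, 0, 0, 0.078, 0, 0, 0, 0.081, 0, 0, 0, 0.083, 0, 0, 0, 0.083, 0])

```text
time: 8.98
tool_pos: [0.4977, 0.1723, 0.0819]
tcp_rot: [-3.131, -0.182, -0.04]
wrist_force: [11.9, 0.5, 17.0]
width: 0.323
grip_force: 42.3
```

Call:
play_rows(steps=[0, 0, 0.001, 0, 0, 0, 0.002, 0, 0, 0, 0.003, 0, 0, 0, 0.003, 0])

```text
time: 9.48
tool_pos: [0.4993, 0.1727, 0.08]
tcp_rot: [-3.13, -0.182, -0.046]
wrist_force: [13.6, 0.7, 18.9]
width: 0.327
grip_force: 42.5
```

```bash
python3 - <<'E'
from h import *
c=snap("wrist","w5");d=snap("side","s5",(180,300,120,230),3)
a=c["pixels"][130:400,130:430];b=cv2.imread("pics/s5.png")
a=cv2.resize(a,None,fx=1.22,fy=1.22,interpolation=cv2.INTER_CUBIC)
cv2.imwrite("pics/m5.png",np.hstack([a[:329],b[:329]]))
E
```

```text
(no output)
```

View pics/m5.png

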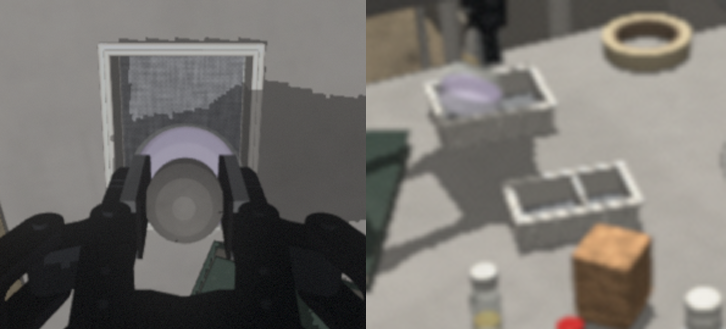

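```bash
python3 - <<'E'
from h import *
c=dict(np.load("w5.npz"));w=dict(np.load("w4.npz"))
print("cap top now",back(c,(282,298),.091), "state",bot.read_state()["tool_pos"])
# body outline near top: leftmost/rightmost/top points in crop
print("body far edge",[back(c,(282,130+125/1.22),z).round(4) for z in(.03,.045,.06)])
print("far rim outer",back(c,(130+182/1.22,130+43/1.22),.028),"L",back(c,(130+98/1.22,130+45/1.22),.028),"R",back(c,(130+266/1.22,130+41/1.22),.028))
g=cv2.resize(w["pixels"][150:420,130:430],None,fx=2,fy=2);h=cv2.resize(c["pixels"][150:420,130:430],None,fx=2,fy=2)
cv2.imwrite("pics/w45.png",cv2.resize(np.hstack([g,h]),(800,360)))
E
```

```text
cap top now [0.50383512 0.17175341 0.091     ] state [0.49933089 0.17271811 0.07998691]
body far edge [array([0.5115, 0.1727, 0.03  ]), array([0.5167, 0.1733, 0.045 ]), array([0.522 , 0.1739, 0.06  ])]
far rim outer [0.55104348 0.17901915 0.028     ] L [0.5455058  0.21816855 0.028     ] R [0.55655358 0.14006479 0.028     ]
```

View pics/w45.png

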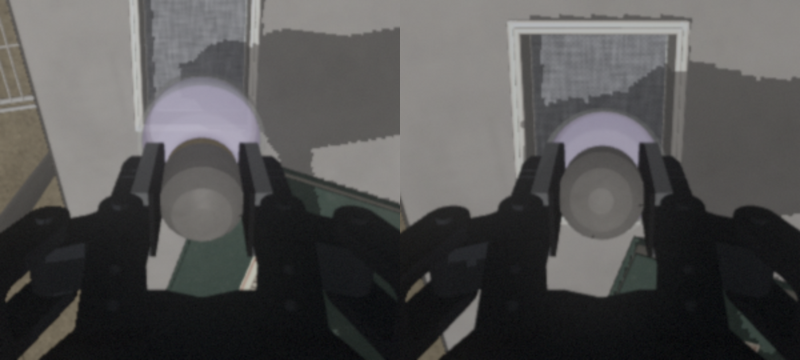

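The lamp's lower edge caught the near rim because I targeted it too close to the wall, and it tilted in the grip. I lift it and shift away from the wall. Then pressing it gently onto the floor should straighten it.

Call:
play_rows(steps=[0.002, 0, -0.01, 0, 0.005, 0, -0.03, 0, 0.006, 0, -0.05, 0, 0.006, 0, -0.05, 0, 0.006, 0, -0.05, 0])

```text
time: 10.2
tool_pos: [0.4905, 0.1702, 0.1194]
tcp_rot: [3.136, 0.183, -0.002]
wrist_force: [-0.4, 0.4, -1.4]
width: 0.327
grip_force: 40.6
```

```bash
cat >> h.py <<'E'
def lilac(c):
    hsv=cv2.cvtColor(c["pixels"],cv2.COLOR_BGR2HSV);m=cv2.inRange(hsv,(115,18,90),(150,90,255))
    n,l,st,ce=cv2.connectedComponentsWithStats(m);i=1+np.argmax(st[1:,4]);return st[i]
E
python3 - <<'E'
from h import *
for f in("w3","w4","w5"): print(f,lilac(dict(np.load(f+".npz"))))
c=bot.read_camera("wrist");np.savez("w6.npz",**c);print(lilac(c))
s=bot.read_state();print(s["tool_pos"],s["tcp_rot"],s["wrist_force"])
# predict the far edge row of an upright lamp held at TCP: body top ring z47, r29 ; TCP at lamp z 67
for f in("w4","w6"):
    c=dict(np.load(f+".npz"));C=-c["R"].T@c["t"]
    # lamp pts in tool frame via camera: use tool offset
    tp={"w4":[.4851,.1705,.156],"w6":s["tool_pos"]}[f]
    for th in(0,.1,.2,.3):
        rows=[]
        for zz in(.015,.03,.045):
            dz=zz-.067;dx=.029
            x=dx*np.cos(th)+dz*np.sin(th);z=-dx*np.sin(th)+dz*np.cos(th)
            rows.append(proj(c,[tp[0]+x,tp[1],tp[2]+z])[1])
        print(f,th,np.round(rows,1))
E
```

```text
w3 [ 252  189   64   53 1922]
w4 [ 237  208   88   64 3410]
w5 [ 244  234   77   42 1723]
[ 243  231   79   45 1912]
[0.49017402 0.17022963 0.11907711] [ 3.13576566  0.18272887 -0.00345209] [-0.42525255 -0.44898562 -1.20719317]
w4 0 [202.1 209.5 218.2]
w4 0.1 [209.4 214.6 220.8]
w4 0.2 [217.  220.2 224. ]
w4 0.3 [225.  226.2 227.6]
w6 0 [202.6 210.1 218.9]
w6 0.1 [209.9 215.2 221.4]
w6 0.2 [217.5 220.7 224.6]
w6 0.3 [225.4 226.7 228.2]
```

The tilt is about 0.3 rad, with the foot towards -x. I lower the lamp clear of the walls, then draw it to -x so the near wall rights the foot.

Call:
play_rows(steps=[0.01, 0, 0, 0, 0.02, 0, 0, 0, 0.02, 0, 0.02, 0, 0.02, 0, 0.035, 0, 0.02, 0, 0.04, 0, 0.02, 0, 0.04, 0], grip_force=25)

```text
time: 11.0
tool_pos: [0.5107, 0.173, 0.0797]
tcp_rot: [3.136, 0.183, -0.002]
wrist_force: [-0.4, 0.1, -1.3]
width: 0.326
grip_force: 40.6
```

```bash
python3 - <<'E'
from h import *
c=bot.read_camera("wrist");np.savez("w7.npz",**c);print(lilac(c))
s=bot.read_state();print(s["tool_pos"],s["tcp_rot"],s["wrist_force"],s["width"])
E
```

```text
[ 243  231   79   45 1915]
[0.5112054  0.17314741 0.08031269] [ 3.13622273e+00  1.83485336e-01 -6.88854221e-05] [-0.8382469   0.25133246 -1.31726857] 0.3273112266657026
```

Call:
play_rows(steps=[-0.005, 0, 0, 0, -0.01, 0, 0, 0, -0.014, 0, 0, 0, -0.018, 0, 0, 0, -0.021, 0, 0, 0, -0.024, 0, 0, 0, -0.027, 0, 0, 0, -0.027, 0, 0, 0], jaw=255)

```text
time: 12.05
tool_pos: [0.4921, 0.1716, 0.0856]
tcp_rot: [-3.133, -0.184, -0.028]
wrist_force: [9.8, -0.2, 7.8]
width: 0.327
grip_force: 41.3
```

```bash
python3 - <<'E'
from h import *
c=bot.read_camera("wrist");np.savez("w7.npz",**c);print(lilac(c))
s=bot.read_state();print(s["tool_pos"],s["tcp_rot"],s["wrist_force"],s["width"],s["grip_force"])
E
```

```text
[ 240  222   87   52 2532]
[0.49211735 0.1715553  0.08555262] [-3.13327811 -0.18403682 -0.02743618] [11.05938873  0.07163619  7.85222883] 0.32330964585749716 41.3547208160162
```

Call:
play_rows(steps=[0, 0, 0, 0, -0.003, 0, 0, 0, -0.006, 0, 0, 0, -0.008, 0, 0, 0, -0.008, 0, 0, 0], jaw=250, grip_force=20)

```text
time: 12.72
tool_pos: [0.4861, 0.1713, 0.0871]
tcp_rot: [-3.132, -0.184, -0.034]
wrist_force: [11.2, 1.1, 11.9]
width: 0.323
grip_force: 41.9
```

```bash
python3 - <<'E'
from h import *
c=bot.read_camera("wrist");np.savez("w7.npz",**c);print(lilac(c))
s=bot.read_state();print(s["tool_pos"],s["tcp_rot"],s["wrist_force"],s["width"],s["grip_force"])
E
```

```text
[ 238  212   89   59 3139]
[0.4860595  0.17125443 0.08703384] [-3.13208553 -0.18358176 -0.03358932] [11.83472979 -0.3022904  11.33392738] 0.32550867026996877 41.86910168384202
```

Call:
play_rows(steps=[-0.002, 0, 0, 0, -0.003, 0, 0, 0, -0.003, 0, 0, 0])

```text
time: 13.15
tool_pos: [0.4838, 0.1711, 0.0875]
tcp_rot: [-3.132, -0.184, -0.036]
wrist_force: [11.6, 0.2, 12.8]
width: 0.325
grip_force: 42.0
```

Call:
play_rows(steps=[0.006, 0, -0.006, 0, 0.012, 0, -0.006, 0, 0.016, 0, -0.006, 0, 0.016, 0, -0.006, 0, 0.016, 0, -0.006, 0])

```text
time: 13.78
tool_pos: [0.4879, 0.1702, 0.0851]
tcp_rot: [3.136, 0.183, -0.005]
wrist_force: [-0.0, 0.1, -1.4]
width: 0.33
grip_force: 40.7
```

```bash
python3 - <<'E'
from h import *
c=bot.read_camera("wrist");np.savez("w7.npz",**c);print(lilac(c))
s=bot.read_state();print(s["tool_pos"],s["tcp_rot"],s["wrist_force"],s["width"],s["grip_force"])
E
```

```text
[ 238  209   89   61 3319]
[0.48810706 0.1702552  0.08534897] [ 3.13572865  0.1834415  -0.00361968] [ 0.33698677  0.08499152 -0.68194097] 0.3203490664825893 40.65233496323344
```

The lamp is upright again. I lower it to the floor.

Call:
play_rows(steps=[0.001, 0, 0.005, 0, 0.001, 0, 0.01, 0, 0.001, 0, 0.013, 0, 0.001, 0, 0.015, 0, 0.001, 0, 0.015, 0])

```text
time: 14.45
tool_pos: [0.4901, 0.1706, 0.0711]
tcp_rot: [3.136, 0.183, -0.001]
wrist_force: [-0.4, -0.1, -1.9]
width: 0.324
grip_force: 40.6
```

```bash
python3 - <<'E'
from h import *
c=bot.read_camera("wrist");np.savez("w7.npz",**c);print(lilac(c))
s=bot.read_state();print(s["tool_pos"],s["tcp_rot"],s["wrist_force"],s["width"],s["grip_force"])
E
```

```text
[ 238  209   89   61 3300]
[0.49022237 0.17062194 0.07126785] [ 3.13621342e+00  1.83411215e-01 -7.04982416e-05] [ 0.06237744  0.25655511 -2.30422126] 0.31942075079286286 40.6469193767407
```

Call:
play_rows(steps=[0, 0, 0.001, 0, 0, 0, 0.002, 0, 0, 0, 0.003, 0, 0, 0, 0.003, 0])

```text
time: 15.0
tool_pos: [0.4904, 0.1707, 0.0687]
tcp_rot: [-3.136, -0.183, -0.0]
wrist_force: [-0.9, 0.7, 1.4]
width: 0.323
grip_force: 40.9
```

Call:
play_rows(steps=[-0.001, 0, 0, 0, -0.002, 0, 0, 0, -0.003, 0, 0, 0, -0.004, 0, 0, 0, -0.004, 0, 0, 0])

```text
time: 15.62
tool_pos: [0.4866, 0.1702, 0.0684]
tcp_rot: [-3.136, -0.183, -0.001]
wrist_force: [1.7, -0.2, -0.9]
width: 0.326
grip_force: 40.8
```

Call:
play_rows(steps=[0, 0, 0, 0, 0, 0, 0, 0, 0, 0, 0, 0, 0, 0, 0, 0], jaw=95)

```text
time: 16.12
tool_pos: [0.4861, 0.1701, 0.0682]
tcp_rot: [3.136, 0.183, -0.001]
wrist_force: [0.3, 0.2, -0.8]
width: 0.627
grip_force: 0.0
```

Call:
play_rows(steps=[0, 0, -0.03, 0, 0, 0, -0.08, 0, 0, 0, -0.13, 0, 0, 0, -0.15, 0, 0, 0, -0.15, 0])

```text
time: 16.75
tool_pos: [0.4877, 0.1706, 0.2206]
tcp_rot: [-3.135, -0.183, -0.007]
wrist_force: [-0.4, 0.1, -0.8]
width: 0.628
grip_force: 0.0
```

```bash
python3 - <<'E'
from h import *
c=bot.read_camera("wrist");np.savez("w8.npz",**c)
s=bot.read_state();print(s["tool_pos"],s["tcp_rot"],s["width"])
th=.117;im=rect(c,(.5006,.173),.028,.07,400)
im2=rect(c,(.4865,.1714),.081,.07,400)
for I,ctr in((im,(.5006,.173)),(im2,(.4865,.1714))):
    R=np.array([[np.cos(th),-np.sin(th)],[np.sin(th),np.cos(th)]]);q=[]
    for u,v in[(.051,.04),(.051,-.04),(-.051,-.04),(-.051,.04)]:
        d=np.array([.5006,.173])-ctr+R@[u,v];q.append((int(200-d[1]*2857),int(200-d[0]*2857)))
    if I is im: cv2.polylines(I,[np.array(q)],True,(0,0,255),1)
    cv2.drawMarker(I,(200,200),(0,255,0),0,15)
cv2.circle(im2,(200,200),int(15*2.857),(0,0,255),1)
cv2.imwrite("pics/w8r.png",np.hstack([im,im2]))
E
```

```text
[0.4864907  0.17023907 0.218641  ] [-3.13592548e+00 -1.83317694e-01 -2.06248528e-03] 0.6253933526007278
```

View pics/w8r.png

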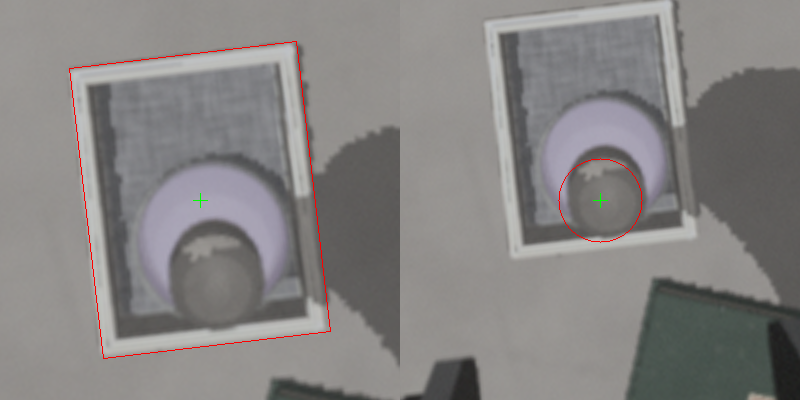

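The lamp stands upright in the box, cap at about (606,200) in the right panel, so box x is -14 mm and y is -2 mm. Next is the pale vial.

Call:
play_rows(steps=[-0.01, 0.05, 0, 0, -0.022, 0.11, 0.01, 0, -0.033, 0.17, 0.03, 0, -0.045, 0.23, 0.06, 0, -0.055, 0.28, 0.09, 0, -0.059, 0.299, 0.105, 0, -0.059, 0.299, 0.105, 0, -0.059, 0.299, 0.105, 0], jaw=95, grip_force=30)

```text
time: 17.8
tool_pos: [0.4618, -0.133, 0.1124]
tcp_rot: [-3.135, -0.183, 0.003]
wrist_force: [-0.0, -0.5, 0.3]
width: 0.628
grip_force: 0.0
```

```bash
python3 - <<'E'
from h import *
c=bot.read_camera("wrist");np.savez("w9.npz",**c)
s=bot.read_state();print(s["tool_pos"],s["tcp_rot"],s["width"])
p=proj(c,[.463,-.1334,.058]);print("pred",p)
hsv=cv2.cvtColor(c["pixels"],cv2.COLOR_BGR2HSV);x,y=p.astype(int)
m=cv2.inRange(hsv,(0,0,170),(180,60,255));n,l,st,ce=cv2.connectedComponentsWithStats(m)
for i in range(1,n):
    if st[i,4]>200 and np.hypot(*(ce[i]-p))<80: print(st[i],ce[i],back(c,ce[i],.058))
cr=c["pixels"][y-60:y+60:10,x-60:x+60:10].astype(int);print(cr.sum(2)//3)
E
```

```text
[ 0.46248855 -0.13286242  0.11314183] [-3.13567041e+00 -1.84328500e-01  5.71879644e-04] 0.6296373877864201
pred [280.38752177 244.17056261]
[[138 141 141 140 137 137 141 141 140 140 136  88]
 [139 141 141 141 137 138 138 140 140 114  89  88]
 [142 141 139 137 134 137 135  88  90  89  87  86]
 [140 140 140 112  89 120 137 114  87  89  86  86]
 [140 139 139  92  89 140 123 140  88  88  86  87]
 [139 137 138 122  90 106 121  97  89  85  87  86]
 [138 138 139 138 137 117 117 116 132  85  87  85]
 [137 138 137 136 137 128 115 110 135  89  85  84]
 [ 48 136 134 136 135 138 137 135 135 136  85  86]
 [ 38 135 136 136 135 136 136 136 135 130  84  84]
 [ 37 137 137 134 136 135 135 136 135  86  84 122]
 [ 37 136 133 136 135 135 136 136 136  83  86 137]]
```

The cap sits where predicted, within about 2 mm. I grasp it.

Call:
play_rows(steps=[0, 0, 0.03, 0, 0, 0, 0.055, 0, 0, 0, 0.068, 0, 0, 0, 0.068, 0, 0, 0, 0.068, 0])

```text
time: 18.48
tool_pos: [0.4635, -0.1337, 0.0463]
tcp_rot: [3.135, 0.184, 0.003]
wrist_force: [0.3, -0.1, 0.3]
width: 0.629
grip_force: 0.0
```

Call:
play_rows(steps=[0, 0, 0, 0, 0, 0, 0, 0, 0, 0, 0, 0, 0, 0, 0, 0, 0, 0, 0, 0], jaw=255)

```text
time: 19.1
tool_pos: [0.4632, -0.1339, 0.0461]
tcp_rot: [3.136, 0.183, 0.002]
wrist_force: [-0.7, 1.2, 5.8]
width: 0.235
grip_force: 29.4
```

Call:
play_rows(steps=[0, 0, -0.01, 0, 0, 0, -0.04, 0, 0, 0, -0.08, 0, 0, 0, -0.1, 0, 0, 0, -0.1, 0])

```text
time: 19.73
tool_pos: [0.4639, -0.1343, 0.1474]
tcp_rot: [3.134, 0.183, 0.006]
wrist_force: [-0.2, 0.1, -0.0]
width: 0.24
grip_force: 29.4
```

Call:
play_rows(steps=[0.015, -0.05, 0, 0, 0.035, -0.11, 0, 0, 0.055, -0.17, 0, 0, 0.074, -0.23, 0, 0, 0.091, -0.285, 0, 0, 0.1, -0.31, 0, 0, 0.102, -0.32, 0, 0, 0.102, -0.32, 0, 0, 0.102, -0.32, 0, 0])

```text
time: 20.85
tool_pos: [0.5259, 0.1947, 0.1447]
tcp_rot: [3.136, 0.182, -0.002]
wrist_force: [-0.1, -0.4, 0.1]
width: 0.232
grip_force: 29.5
```

Call:
play_rows(steps=[0, 0, 0.03, 0, 0, 0, 0.05, 0, 0, 0, 0.065, 0, 0, 0, 0.075, 0, 0, 0, 0.085, 0, 0, 0, 0.092, 0, 0, 0, 0.092, 0])

```text
time: 21.72
tool_pos: [0.5262, 0.196, 0.0528]
tcp_rot: [3.136, 0.184, -0.001]
wrist_force: [-0.3, 0.2, -0.1]
width: 0.237
grip_force: 29.5
```

Call:
play_rows(steps=[0, -0.001, 0, 0, 0, -0.002, 0, 0, 0, -0.003, 0, 0, 0, -0.004, 0, 0, 0, -0.004, 0, 0])

```text
time: 22.35
tool_pos: [0.5262, 0.1999, 0.0535]
tcp_rot: [3.136, 0.184, 0.001]
wrist_force: [0.5, -1.5, -0.0]
width: 0.231
grip_force: 29.4
```

Call:
play_rows(steps=[0, 0, 0.001, 0, 0, 0, 0.002, 0, 0, 0, 0.003, 0, 0, 0, 0.004, 0, 0, 0, 0.005, 0, 0, 0, 0.005, 0])

```text
time: 23.1
tool_pos: [0.5264, 0.2, 0.0491]
tcp_rot: [3.136, 0.183, 0.001]
wrist_force: [-1.6, -2.7, 5.4]
width: 0.239
grip_force: 29.4
```

Call:
play_rows(steps=[0, 0.001, -0.001, 0, 0, 0.001, -0.001, 0])

```text
time: 23.35
tool_pos: [0.5261, 0.1992, 0.0492]
tcp_rot: [-3.136, -0.183, -0.0]
wrist_force: [0.3, 0.3, 0.9]
width: 0.234
grip_force: 29.5
```

Call:
play_rows(steps=[0, 0, 0, 0, 0, 0, 0, 0, 0, 0, 0, 0, 0, 0, 0, 0], jaw=110)

```text
time: 23.85
tool_pos: [0.5261, 0.199, 0.0492]
tcp_rot: [-3.136, -0.183, 0.0]
wrist_force: [0.0, 0.1, 0.4]
width: 0.567
grip_force: 0.0
```

Call:
play_rows(steps=[0, 0, -0.03, 0, 0, 0, -0.08, 0, 0, 0, -0.13, 0, 0, 0, -0.17, 0, 0, 0, -0.17, 0, 0, 0, -0.17, 0])

```text
time: 24.6
tool_pos: [0.5257, 0.1988, 0.2186]
tcp_rot: [3.136, 0.183, -0.001]
wrist_force: [0.3, -0.3, -0.5]
width: 0.567
grip_force: 0.0
```

```bash
cat >> h.py <<'E'
def boxpt(b,u,v):
    (cx,cy,th)={"flame":(.5006,.173,.117),"field":(.5465,.0013,.07)}[b];c,s=np.cos(th),np.sin(th);return np.array([cx+c*u-s*v,cy+s*u+c*v])
E
python3 - <<'E'
from h import *
c=bot.read_camera("wrist");np.savez("w10.npz",**c);s=bot.read_state();print(s["tool_pos"],s["tcp_rot"],s["width"])
im=rect(c,(.5006,.173),.061,.06,400);g=im[:,:,:].astype(int).sum(2)//3
P=boxpt("flame",.0295,.022);u=int(200-(P[1]-.173)/.12*400);v=int(200-(P[0]-.5006)/.12*400);print("pred",P,u,v)
print(g[v-60:v+61:10,max(0,u-60):u+61:10])
cv2.imwrite("pics/w10r.png",im)
E
```

```text
[0.52510579 0.19867034 0.21767516] [ 3.13557681  0.1832411  -0.00407964] 0.565365603639874
pred [0.52733019 0.19829322] 115 110
[[175 186  86  87 120 121  91  92  92  85 123  94  93]
 [169 185  91  97 127 135 132 113  85  81  82  86  81]
 [162 182 101 131 148 153 152 144  96  81  80  81  81]
 [156 178 113 150 132 100  97 134 122  84  81  83  82]
 [151 174 130 114 122 185 187 118  99  89  86  85  83]
 [147 174 146 106 129 141 139 128 117  87  83  86  83]
 [146 176 164 122 126 126 126 126 125  88  82  81  82]
 [146 188 173 121 124 126 126 124 125  85  86  90 107]
 [147 181 183 106 122 125 125 123 119  98 113 129 140]
 [146 174 187  94 111 122 123 122 113 120 142 158 161]
 [146 165 188  97  86 125 120 121 119 149 161 162 162]
 [145 154 185 110  86 127 129 113 144 161 162 163 162]
 [145 144 186 128  85 121 125 124 161 162 164 163 166]]
```

Vial top at about (.5245,.199), so the vial stands at box (+27,+23) against the wall. Before picking the cork, I check how far the tall sticks in the blue jar reach.

```bash
python3 - <<'E'
from h import *
a=dict(np.load("top0.npz"));b=dict(np.load("side0.npz"))
def tri(p,q):
    Pa=a["mtx"]@np.c_[a["R"],a["t"]];Pb=b["mtx"]@np.c_[b["R"],b["t"]]
    X=cv2.triangulatePoints(Pa,Pb,np.float64(p),np.float64(q)).ravel();X=X[:3]/X[3];return X.round(3),proj(a,X).round(),proj(b,X).round()
for p in[(352,166),(379,136),(393,133),(395,160)]:
    for q in[(335,180),(377,182),(388,187)]: print(p,q,*tri(p,q))
E
```

```text
(352, 166) (335, 180) [ 0.66  -0.267  0.184] [352. 166.] [335. 180.]
(352, 166) (377, 182) [ 0.696 -0.278  0.174] [356. 152.] [356. 186.]
(352, 166) (388, 187) [ 0.706 -0.282  0.163] [358. 149.] [362. 191.]
(379, 136) (335, 180) [ 0.684 -0.318  0.227] [377. 152.] [360. 172.]
(379, 136) (377, 182) [ 0.719 -0.325  0.209] [378. 139.] [381. 181.]
(379, 136) (388, 187) [ 0.73  -0.328  0.198] [379. 136.] [387. 187.]
(393, 133) (335, 180) [ 0.68  -0.345  0.248] [391. 151.] [365. 170.]
(393, 133) (377, 182) [ 0.714 -0.351  0.229] [392. 138.] [386. 179.]
(393, 133) (388, 187) [ 0.725 -0.355  0.218] [392. 136.] [392. 186.]
(395, 160) (335, 180) [ 0.646 -0.353  0.245] [394. 166.] [346. 177.]
(395, 160) (377, 182) [ 0.678 -0.362  0.233] [397. 154.] [367. 184.]
(395, 160) (388, 187) [ 0.687 -0.366  0.223] [398. 151.] [373. 190.]
```

Call:
play_rows(steps=[-0.003, 0.05, 0, 0, -0.006, 0.11, 0, 0, -0.009, 0.17, 0, 0, -0.012, 0.23, 0, 0, -0.016, 0.29, 0, 0, -0.019, 0.35, 0, 0, -0.022, 0.41, 0, 0, -0.025, 0.47, 0, 0, -0.029, 0.53, 0, 0, -0.031, 0.571, 0, 0], jaw=0, grip_force=40)

```text
time: 25.9
tool_pos: [0.5605, -0.3738, 0.2162]
tcp_rot: [-3.134, -0.181, 0.005]
wrist_force: [-0.2, 0.1, -0.6]
width: 1.001
grip_force: 0.0
```

Call:
play_rows(steps=[0, 0, 0.04, 0, 0, 0, 0.08, 0, 0, 0, 0.08, 0])

```text
time: 26.28
tool_pos: [0.5577, -0.3691, 0.1322]
tcp_rot: [-3.128, -0.182, 0.016]
wrist_force: [-0.5, 0.8, 0.3]
width: 1.0
grip_force: 0.0
```

```bash
python3 - <<'E'
from h import *
c=bot.read_camera("wrist");np.savez("w11.npz",**c);s=bot.read_state();print(s["tool_pos"],s["tcp_rot"],s["width"])
hsv=cv2.cvtColor(c["pixels"],cv2.COLOR_BGR2HSV);m=cv2.inRange(hsv,(5,90,60),(22,255,255))
n,l,st,ce=cv2.connectedComponentsWithStats(m)
for i in range(1,n):
    if st[i,4]>300: print(st[i],ce[i])
p=proj(c,[.5608,-.3722,.085]);print(p)
im=rect(c,(.5608,-.3722),.085,.05,200)
hv=cv2.cvtColor(im,cv2.COLOR_BGR2HSV);mm=cv2.inRange(hv,(3,70,40),(25,255,255));print(hv[100,::10].tolist());print((mm[::8,::4]>0).astype(int).astype(str).tolist() and "\n".join("".join("#" if v else "." for v in r) for r in mm[::8,::4]))
print(im[:,:,:].max(2)[::16,::10])
E
```

```text
[ 0.55966658 -0.37020789  0.13540987] [-3.13142734 -0.18287822  0.00936612] 0.9993851012789924
[  0 162  21  51 324] [  7.89197531 182.68209877]
[ 252  202   70   62 3048] [288.64796588 238.52887139]
[285.86845993 245.98176238]
[[12, 9, 137], [12, 9, 137], [20, 11, 139], [18, 9, 138], [15, 11, 137], [24, 9, 137], [13, 93, 104], [14, 101, 109], [15, 100, 94], [15, 101, 93], [15, 105, 117], [15, 102, 90], [14, 104, 108], [14, 100, 102], [14, 98, 96], [15, 12, 87], [12, 15, 87], [20, 9, 88], [18, 14, 89], [20, 9, 86]]
..................................................
..................................................
..................................................
..................................................
..................................................
..................#############...................
................################..................
................#################.................
................##################................
...............####################...............
...............####################...............
...............###
[... 1101 characters left out ...]
  87  88
   86  88]
 [139 139 139 140 138 114  74 100  95  93  87  98 121 110  82  87  86  87
   86  87]
 [137 136 138 138 137 138 101  98  95 104 103 105 108  95  96  88  86  86
   87  86]
 [136 136 139 138 138 138  97  95  93 115 103  99 106  97 102 137 140 140
  140 139]
 [139 138 139 139 139 139 140 138 138 141  88  88  89 136 139 137 141 138
  140 139]
 [139 137 137 138 140 139 138 136 138  96  88  89  88 141 140 140 139 139
  127 138]
 [140 141 139 138 138 139 138 139  88  89  89  89 130 142 141 141 139 133
  138 140]
 [139 141 140 141 141 140 138  89  88  89  88  89  88  89 132 140 142 139
  137 141]
 [141 139 140 141 139 139  89  89  90  88  87  89  89  88  87  89 104 140
  139 126]]
```

Call:
play_rows(steps=[0, 0, 0.025, 0, 0, 0, 0.045, 0, 0, 0, 0.057, 0, 0, 0, 0.057, 0, 0, 0, 0.057, 0])

```text
time: 26.95
tool_pos: [0.5624, -0.372, 0.0831]
tcp_rot: [3.135, 0.183, 0.002]
wrist_force: [-0.3, -0.2, -0.6]
width: 1.003
grip_force: 0.0
```

Call:
play_rows(steps=[0, 0, 0, 0, 0, 0, 0, 0, 0, 0, 0, 0, 0, 0, 0, 0, 0, 0, 0, 0, 0, 0, 0, 0], jaw=255)

```text
time: 27.7
tool_pos: [0.5624, -0.372, 0.0831]
tcp_rot: [3.135, 0.183, 0.002]
wrist_force: [-0.2, 1.2, 5.3]
width: 0.481
grip_force: 40.9
```

Call:
play_rows(steps=[0, 0, -0.01, 0, 0, 0, -0.05, 0, 0, 0, -0.1, 0, 0, 0, -0.13, 0, 0, 0, -0.13, 0, 0, 0, -0.13, 0])

```text
time: 28.45
tool_pos: [0.561, -0.3712, 0.2107]
tcp_rot: [-3.135, -0.183, 0.003]
wrist_force: [0.0, -0.4, -1.5]
width: 0.478
grip_force: 40.5
```

Call:
play_rows(steps=[0.003, -0.05, 0, 0, 0.006, -0.11, 0, 0, 0.01, -0.17, 0, 0, 0.014, -0.23, 0, 0, 0.017, -0.29, 0, 0, 0.021, -0.35, 0, 0, 0.025, -0.41, 0, 0, 0.029, -0.47, 0, 0, 0.032, -0.52, 0, 0, 0.033, -0.537, 0, 0])

```text
time: 29.7
tool_pos: [0.5301, 0.1676, 0.2096]
tcp_rot: [3.135, 0.188, -0.007]
wrist_force: [0.0, -0.2, -1.7]
width: 0.483
grip_force: 40.6
```

Call:
play_rows(steps=[0, 0, 0, 0, 0, 0, 0.03, 0, 0, 0, 0.06, 0, 0, 0, 0.08, 0, 0, 0, 0.09, 0, 0, 0, 0.09, 0, 0, 0, 0.09, 0])

```text
time: 30.58
tool_pos: [0.533, 0.1651, 0.1232]
tcp_rot: [-3.136, -0.182, -0.002]
wrist_force: [-0.2, 0.1, -0.4]
width: 0.484
grip_force: 40.6
```

```bash
python3 - <<'E'
from h import *
s=bot.read_state();print(s["tool_pos"],s["tcp_rot"],s["wrist_force"],s["width"])
print(boxpt("flame",.0298,-.0113))
c=bot.read_camera("wrist");np.savez("w12.npz",**c)
cv2.imwrite("pics/w12.png",cv2.resize(c["pixels"][100:400,130:430],None,fx=2,fy=2,interpolation=cv2.INTER_CUBIC))
E
```

```text
[0.53296113 0.16511388 0.12322063] [-3.13613997e+00 -1.82320304e-01 -2.39701338e-03] [-0.21338208  0.10985071 -0.41940175] 0.4839759104298887
[0.53151535 0.16525591]
```

View pics/w12.png

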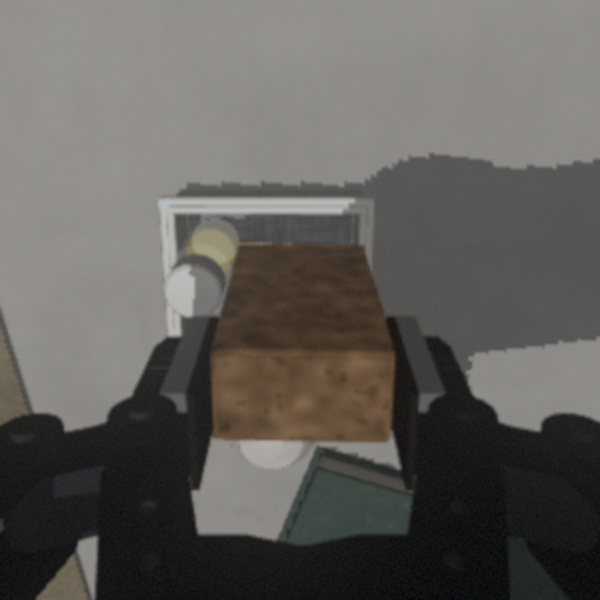

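The vial stands upright (cap near (195,287) in the crop) and the cork foot is over the gap. I press it in step by step.

Call:
play_rows(steps=[0, 0, 0.005, 0, 0, 0, 0.01, 0, 0, 0, 0.014, 0, 0, 0, 0.018, 0, 0, 0, 0.02, 0, 0, 0, 0.02, 0])

```text
time: 31.38
tool_pos: [0.5319, 0.1654, 0.102]
tcp_rot: [3.136, 0.183, -0.001]
wrist_force: [-0.0, -0.3, -0.1]
width: 0.48
grip_force: 40.6
```

Call:
play_rows(steps=[0, 0, 0.004, 0, 0, 0, 0.008, 0, 0, 0, 0.012, 0, 0, 0, 0.015, 0, 0, 0, 0.017, 0, 0, 0, 0.017, 0])

```text
time: 32.12
tool_pos: [0.5326, 0.1656, 0.0861]
tcp_rot: [-3.136, -0.183, -0.001]
wrist_force: [-1.0, -1.0, 5.0]
width: 0.48
grip_force: 41.1
```

It reached the floor at the expected height. A small press, then I release and go up, and measure the result.

Call:
play_rows(steps=[0, 0, 0.002, 0, 0, 0, 0.003, 0, 0, 0, 0.001, 0, 0, 0, 0, 0])

```text
time: 32.62
tool_pos: [0.5328, 0.1658, 0.0859]
tcp_rot: [-3.136, -0.183, -0.003]
wrist_force: [1.1, 0.6, 1.7]
width: 0.477
grip_force: 40.4
```

Call:
play_rows(steps=[0, 0, 0, 0, 0, 0, 0, 0, 0, 0, 0, 0, 0, 0, 0, 0], jaw=70)

```text
time: 33.12
tool_pos: [0.5319, 0.1654, 0.085]
tcp_rot: [3.136, 0.183, -0.001]
wrist_force: [0.8, 0.2, -0.6]
width: 0.722
grip_force: 0.0
```

Call:
play_rows(steps=[0, 0, -0.02, 0, 0, 0, -0.07, 0, 0, 0, -0.12, 0, 0, 0, -0.16, 0, 0, 0, -0.16, 0, 0, 0, -0.16, 0])

```text
time: 33.88
tool_pos: [0.5316, 0.1653, 0.2446]
tcp_rot: [3.136, 0.183, -0.001]
wrist_force: [0.1, 0.6, -0.6]
width: 0.725
grip_force: 0.0
```

```bash
python3 - <<'E'
from h import *
s=bot.read_state();print(s["tool_pos"],s["tcp_rot"],s["wrist_force"],s["width"])
c=bot.read_camera("wrist");np.savez("w13.npz",**c)
im=rect(c,(.5315,.1653),.088,.04,160)
hv=cv2.cvtColor(im,cv2.COLOR_BGR2HSV);mm=cv2.inRange(hv,(3,70,40),(25,255,255))
print("\n".join("".join(str(min(9,im[i,j].max()//16)) if mm[i,j] else "." for j in range(0,160,3)) for i in range(0,160,6)))
E
```

```text
[0.53162349 0.1653377  0.24455962] [ 3.13601085e+00  1.83403835e-01 -1.46115771e-03] [ 0.09624128  0.60563077 -0.60857107] 0.7249274584044728
......................................................
......................................................
......................................................
......................................................
......................................................
..............................5...44..................
................444544444444444444444.................
...............44444444444444545444444................
................44544444444444444444445...............
..............45544444444444444445555555..............
..............55566667789999999999887766..............
.............899999999999966777767776666..............
.............9998766666666666766566666676.............
.............9766666666666677666677766666.............
..............987776666666787666666667776.............
..............987777666777766666666666666.............
..............975566666777777776666766666.............
..............965666666677776666......................
......................................................
......................................................
......................................................
......................................................
......................................................
......................................................
......................................................
......................................................
......................................................
```

The cork is upright and centred in its gap. For the gel bottle I turn the tool half round, so the camera side stays clear of the stick tip at (.66,-.267,.184).

Call:
play_rows(steps=[0.001, 0.05, 0, -0.15, 0.003, 0.1, 0, -0.3, 0.004, 0.15, 0, -0.46, 0.005, 0.2, 0, -0.62, 0.006, 0.25, 0, -0.78, 0.007, 0.3, 0, -0.94, 0.008, 0.34, 0, -1.1, 0.009, 0.38, 0, -1.25, 0.01, 0.41, 0, -1.4, 0.01, 0.424, 0, -1.5], jaw=40)

```text
time: 35.17
tool_pos: [0.5902, -0.2559, 0.2422]
tcp_rot: [-2.165, -2.271, 0.003]
wrist_force: [0.4, -0.2, 0.7]
width: 0.843
grip_force: 0.0
```

Call:
play_rows(steps=[0, 0, 0, -1.59, 0, 0, 0, -1.59, 0, 0, 0, -1.59, 0, 0, 0, -1.59, 0, 0, 0, -1.59, 0, 0, 0, -1.59, 0, 0, 0, -1.59, 0, 0, 0, -1.59, 0, 0, 0, -1.59, 0, 0, 0, -1.59])

```text
time: 36.42
tool_pos: [0.5904, -0.254, 0.2427]
tcp_rot: [0.101, -3.136, -0.003]
wrist_force: [-1.2, 0.5, -1.1]
width: 0.84
grip_force: 0.0
```

```bash
python3 - <<'E'
from h import *
s=bot.read_state();print(s["tool_pos"],Ro.from_rotvec(s["tcp_rot"]).as_matrix().round(3),s["q"],s["width"])
c=bot.read_camera("wrist");np.savez("w14.npz",**c)
print(proj(c,[.592,-.2546,.103]))
im=np.hstack([rect(c,(.592,-.2546),z,.05,400) for z in(.103,.079)])
for k in(0,400): cv2.drawMarker(im,(200+k,200),(0,255,0),0,12);[cv2.line(im,(k+200+i*40,0),(k+200+i*40,6),(0,255,0),1) for i in range(-4,5)];[cv2.line(im,(k,200+i*40),(k+6,200+i*40),(0,255,0),1) for i in range(-4,5)]
cv2.imwrite("pics/w14r.png",im)
E
```

```text
[ 0.59040874 -0.25398895  0.24271295] [[-0.998 -0.064 -0.004]
 [-0.064  0.998  0.002]
 [ 0.004  0.002 -1.   ]] [-4.45016451e-01  2.09543226e-01  1.68079480e+00  1.12089540e-05
  1.25537088e+00 -2.07998361e+00] 0.8395669450465741
[280.45352784 206.08583799]
```

View pics/w14r.png

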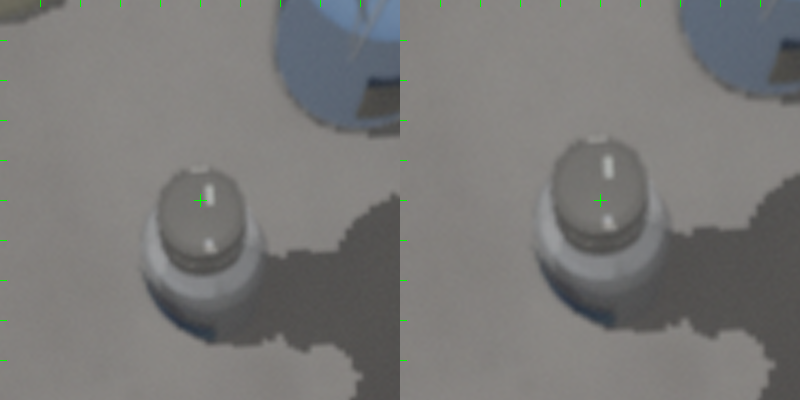

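The bottle is centred at about (.590,-.255), with its narrower side (~33 mm) across the grip. I descend and grip its body.

Call:
play_rows(steps=[0, 0, 0.05, 0, 0, 0, 0.1, 0, 0, 0, 0.14, 0, 0, 0, 0.17, 0, 0, 0, 0.18, 0, 0, 0, 0.18, 0, 0, 0, 0.18, 0], grip_force=40)

```text
time: 37.35
tool_pos: [0.5927, -0.2551, 0.067]
tcp_rot: [-0.102, 3.137, -0.002]
wrist_force: [0.0, 0.3, 0.9]
width: 0.846
grip_force: 0.0
```

Call:
play_rows(steps=[0, 0, 0, 0, 0, 0, 0, 0, 0, 0, 0, 0, 0, 0, 0, 0, 0, 0, 0, 0, 0, 0, 0, 0], jaw=255)

```text
time: 38.1
tool_pos: [0.5924, -0.2547, 0.0668]
tcp_rot: [-0.102, 3.138, -0.001]
wrist_force: [-0.9, 0.8, 6.4]
width: 0.403
grip_force: 40.0
```

Call:
play_rows(steps=[0, 0, -0.01, 0, 0, 0, -0.05, 0, 0, 0, -0.09, 0, 0, 0, -0.11, 0, 0, 0, -0.11, 0])

```text
time: 38.72
tool_pos: [0.5924, -0.255, 0.177]
tcp_rot: [-0.102, 3.137, -0.003]
wrist_force: [0.4, 0.0, -2.3]
width: 0.405
grip_force: 40.5
```

Call:
play_rows(steps=[0.009, 0.05, 0, 0, 0.019, 0.1, 0, 0, 0.028, 0.15, 0, 0, 0.037, 0.2, 0, 0, 0.044, 0.24, 0, 0, 0.048, 0.258, 0, 0, 0.048, 0.258, 0, 0, 0.048, 0.258, 0, 0])

```text
time: 39.72
tool_pos: [0.5267, -0.001, 0.1747]
tcp_rot: [0.102, -3.139, 0.001]
wrist_force: [0.1, -0.4, -2.1]
width: 0.407
grip_force: 40.7
```

```bash
python3 - <<'E'
from h import *
s=bot.read_state();print(s["tool_pos"],s["tcp_rot"],s["wrist_force"],s["width"])
c=bot.read_camera("wrist");np.savez("w15.npz",**c)
# white rim profile along box axes, camera now on -x side
im=rect(c,(.5465,.0013),.028,.08,320);g=im.max(2)
print("pix/mm 2, col=y left+, rows x up+")
for r in range(0,320,8): print(r,g[r,60:260:8])
E
```

```text
[ 0.5267434  -0.00098837  0.17465523] [ 1.02009896e-01 -3.13915596e+00  1.02954220e-03] [ 0.05390246 -0.3883158  -2.0902705 ] 0.40678737788121627
pix/mm 2, col=y left+, rows x up+
0 [ 41  34  37 131 163  95 111  86  83  83  85  86  86  86  85  83  81 108
 103 121 149  35  33  35  58]
8 [ 42  35  36  88 163 118  88 112 105  85  84  83  82  83  82  92 113 106
  85 139 152  34  36  36  61]
16 [ 39  37  37  98 160 153  82  87 108 113 114 107 107 111 113 112  94  85
  81 148 146  38  35  39  67]
24 [ 43  39  37 101 162 167  78  83  87  87  95 101  99  96  91  88  87  82
  85 150 139  58  34  36  67]
32 [ 63  39  38 102 168 167 145  82  85  86  87  87  87  87  89  87  84  79
 143 151 144  71  37  42  67]
40 [ 68  39  38  96 169 168 167 111  83  83  84  86  85  86  84  83  80 124
 155 152 148  76  37  55  68]
48 [ 69  51  41  95 169 166 168 167 137  81  82  84  85  84  81  83 145 155
 155 155 152  77  36  67  67]
56 [ 69  66  41  78 148 168 168 167 165 162 151 124 114 128 151 157 157 157
 156 156 149  73  38  68  68]
64 [ 68  69  40  59 131 163 168 167 167 167 166 167 168 168 168 168 169 16
[... 2644 characters left out ...]
 165 156 143 130 119 111 106
 110  93  92  93  93  92  93]
272 [145 145 144 143 144 145 144 144 136 100 104  94  99 104  94 142 145 136
 140 144 144 145 146 143  93]
280 [145 144 145 145 145 145 145 146 144 145 145 146 144 144 146 145 146 145
 145 146 146 147 147 148 146]
288 [144 143 144 144 145 145 145 146 146 146 145 145 145 144 146 147 147 146
 146 146 148 148 148 147 147]
296 [143 143 144 144 144 146 145 146 146 146 146 146 146 146 147 147 149 146
 146 147 147 148 149 149 148]
304 [144 145 144 144 146 145 144 146 147 146 146 146 148 147 147 147 149 148
 147 147 148 146 147 147 147]
312 [143 144 146 145 145 146 145 145 146 148 148 147 147 145 146 146 147 148
 147 147 148 148 146 146 145]
```

The field box is confirmed to within 1–2 mm and the bottle is over the larger compartment. I lower it.

Call:
play_rows(steps=[-0.001, 0, 0.03, 0, -0.001, 0, 0.06, 0, -0.001, 0, 0.075, 0, -0.001, 0, 0.085, 0, -0.001, 0, 0.093, 0, -0.001, 0, 0.099, 0, -0.001, 0, 0.099, 0])

```text
time: 40.65
tool_pos: [0.5277, -0.0001, 0.0762]
tcp_rot: [0.103, -3.14, 0.0]
wrist_force: [-0.0, -0.9, -1.9]
width: 0.409
grip_force: 40.7
```

Call:
play_rows(steps=[0, 0, 0.002, 0, 0, 0, 0.004, 0, 0, 0, 0.006, 0, 0, 0, 0.007, 0, 0, 0, 0.007, 0])

```text
time: 41.28
tool_pos: [0.5281, -0.0001, 0.0698]
tcp_rot: [-0.102, 3.139, 0.0]
wrist_force: [-0.9, 0.4, 1.8]
width: 0.405
grip_force: 41.1
```

Call:
play_rows(steps=[0, 0, 0, 0, 0, 0, 0, 0, 0, 0, 0, 0, 0, 0, 0, 0], jaw=80)

```text
time: 41.78
tool_pos: [0.5277, -0.0001, 0.0692]
tcp_rot: [0.102, -3.14, 0.0]
wrist_force: [0.6, -0.3, 0.0]
width: 0.69
grip_force: 0.0
```

Call:
play_rows(steps=[0, 0, -0.02, 0, 0, 0, -0.07, 0, 0, 0, -0.12, 0, 0, 0, -0.15, 0, 0, 0, -0.15, 0])

```text
time: 42.4
tool_pos: [0.53, -0.0002, 0.2228]
tcp_rot: [-0.102, 3.133, -0.001]
wrist_force: [0.9, -0.9, -0.1]
width: 0.692
grip_force: 0.0
```

Call:
play_rows(steps=[0.017, -0.05, 0, 0, 0.036, -0.11, 0.01, 0, 0.055, -0.17, 0.03, 0, 0.073, -0.22, 0.06, 0, 0.084, -0.252, 0.09, 0, 0.084, -0.252, 0.11, 0, 0.084, -0.252, 0.11, 0, 0.084, -0.252, 0.11, 0])

```text
time: 43.4
tool_pos: [0.4603, -0.2566, 0.1091]
tcp_rot: [0.103, -3.139, -0.001]
wrist_force: [0.7, 0.8, 0.5]
width: 0.687
grip_force: 0.0
```

```bash
python3 - <<'E'
from h import *
s=bot.read_state();print(s["tool_pos"],s["tcp_rot"],s["wrist_force"],s["width"])
c=bot.read_camera("wrist");np.savez("w16.npz",**c)
im=rect(c,(.460,-.257),.058,.03,60);print("1px=1mm, centre 30");print(im.max(2)[::3,::3])
E
```

```text
[ 0.46028435 -0.25664882  0.10906243] [ 1.03019189e-01 -3.13938110e+00 -6.95362238e-04] [0.65618514 0.83411999 0.47963341] 0.6870765650012717
1px=1mm, centre 30
[[131 143 144 143 144 145 144 143 143 144 139  78  82  95  88  84  78 143
  143 143]
 [ 90  91 138 142 144 144 143 144 144 144 141  77 146 146 146 106  87 140
  143 142]
 [141  92  91 141 142 142 143 143 143 143 142 136 142 141 141 141  77  92
  141 140]
 [140  88  90  90 139 141 144 144 144 143 143 144 142 142 140 141  85  91
   89 142]
 [ 99  88  91  87 140 141 142 143 142 142 142 114 142 142 143 138  91  89
   88 143]
 [ 90  87  87 131 138 140 140 141 141 141 140 140 110 139 126  87  90  90
  113 141]
 [125 131 137 140 140 141 141 140 138 138 138 138 140 128 125  93 119 122
  141 141]
 [141 140 139 139 140 141 141 140 139 138 130 133 139 140 140 140 140 138
  139 138]
 [140 141 141 141 140 139 139 139 112  49  47  49  59 139 139 141 139 139
  126  88]
 [141 141 142 144 143 141 140 134  53  49  50  49  49  76 140 140 138 105
   87  87]
 [141 141 142 142 142 141 139 104  50  49  50  49  49  50 138 138 100  87
   87  86]
 [140 141 141 141 141 141 142 110  49  50  49  47  47  49 139 100  87  86
   88  88]
 [141 141 140 140 141 140 142 140  48  49  48  49  50  41 141  91  89  88
   88  87]
 [141 140 140 139 142 141 141 143  41  45  46  48  42  89  88  88  88  88
   88  88]
 [141 141 141 141  90  94  90  89 122  50  40  42  91 125  89  88  88  88
   88  88]
 [142 142 142 142  90  90  90  90 105 151 158 157 155 100  89  88  89  90
   90  89]
 [141 142 142 141  94  91  91  89  91 134 147 147 127  99  88  88  85  90
   89  89]
 [141 142 142 142  89  90  90  90  92  92  71  78  90 113  90  89  91  89
   90  89]
 [142 142 141 142  91  89  90  89  90 120 118 116 116  85  88  90  90  89
   91  89]
 [142 141 138 142  92  91  91  89  89  87 100 106  85  86  87  87  89  88
   89  89]]
```

Call:
play_rows(steps=[0.001, -0.001, 0.03, 0, 0.001, -0.001, 0.055, 0, 0.001, -0.001, 0.064, 0, 0.001, -0.001, 0.064, 0, 0.001, -0.001, 0.064, 0], grip_force=30)

```text
time: 44.08
tool_pos: [0.4605, -0.2586, 0.0467]
tcp_rot: [-0.103, 3.138, -0.002]
wrist_force: [0.4, -0.1, 0.8]
width: 0.687
grip_force: 0.0
```

Call:
play_rows(steps=[0, 0, 0, 0, 0, 0, 0, 0, 0, 0, 0, 0, 0, 0, 0, 0, 0, 0, 0, 0, 0, 0, 0, 0], jaw=255)

```text
time: 44.82
tool_pos: [0.4599, -0.2584, 0.0459]
tcp_rot: [-0.102, 3.139, -0.001]
wrist_force: [0.0, -0.0, 5.2]
width: 0.236
grip_force: 29.5
```

Call:
play_rows(steps=[0, 0, -0.01, 0, 0, 0, -0.04, 0, 0, 0, -0.08, 0, 0, 0, -0.12, 0, 0, 0, -0.12, 0, 0, 0, -0.12, 0])

```text
time: 45.58
tool_pos: [0.4589, -0.2578, 0.1649]
tcp_rot: [0.102, -3.139, -0.001]
wrist_force: [0.5, 0.7, -0.7]
width: 0.235
grip_force: 29.5
```

The gripper body would pass within about 1 mm of the bottle's cap at this grip height. I set the vial back down and regrip it 6 mm higher.

Call:
play_rows(steps=[0, 0, 0.04, 0, 0, 0, 0.08, 0, 0, 0, 0.105, 0, 0, 0, 0.114, 0, 0, 0, 0.118, 0, 0, 0, 0.12, 0, 0, 0, 0.12, 0])

```text
time: 46.45
tool_pos: [0.4602, -0.2586, 0.0463]
tcp_rot: [-0.102, 3.138, -0.002]
wrist_force: [0.1, 0.2, 0.1]
width: 0.24
grip_force: 29.5
```

Call:
play_rows(steps=[0, 0, 0, 0, 0, 0, 0, 0, 0, 0, 0, 0, 0, 0, -0.003, 0, 0, 0, -0.006, 0, 0, 0, -0.006, 0], jaw=150)

```text
time: 47.2
tool_pos: [0.4598, -0.2583, 0.0517]
tcp_rot: [-0.102, 3.139, -0.001]
wrist_force: [-0.4, -0.4, 0.4]
width: 0.411
grip_force: 0.0
```

Call:
play_rows(steps=[0, 0, 0, 0, 0, 0, 0, 0, 0, 0, 0, 0, 0, 0, 0, 0, 0, 0, 0, 0], jaw=255)

```text
time: 47.82
tool_pos: [0.4596, -0.2582, 0.0515]
tcp_rot: [-0.102, 3.14, -0.0]
wrist_force: [0.6, 0.9, 2.7]
width: 0.233
grip_force: 29.4
```

Call:
play_rows(steps=[0, 0, -0.01, 0, 0, 0, -0.04, 0, 0, 0, -0.08, 0, 0, 0, -0.12, 0, 0, 0, -0.12, 0, 0, 0, -0.12, 0])

```text
time: 48.58
tool_pos: [0.4589, -0.2579, 0.171]
tcp_rot: [0.102, -3.139, -0.0]
wrist_force: [-0.1, 0.4, -1.1]
width: 0.23
grip_force: 29.4
```

```bash
python3 - <<'E'
from h import *
s=bot.read_state();print(s["tool_pos"],s["tcp_rot"],s["wrist_force"],s["width"])
c=bot.read_camera("wrist");np.savez("w17.npz",**c)
p=s["tool_pos"];q=proj(c,[p[0],p[1],p[2]+.006]);x,y=q.astype(int);print(q);print(c["pixels"].max(2)[y-32:y+33:4,x-32:x+33:4])
E
```

```text
[ 0.45894378 -0.25786361  0.1709669 ] [ 1.02303612e-01 -3.13946197e+00 -3.75723272e-04] [-0.05660933  0.37140492 -1.06745455] 0.2299580623275928
[282.72048706 294.63522329]
[[ 63  66  35 105 141 141 134 126 138 136 134 136 121  38  62  66  66]
 [ 66  65  35 117 138 140 107  65  69 103 134 135 131  39  56  65  65]
 [ 63  64  35 115 107  36  36  39  37  41  37  88 127  42  40  64  63]
 [ 65  58  34  92  37  38  41  35  36  39  38  36  89  38  35  64  63]
 [ 64  47  32  35  38  36  38  41  36  37  37  37  35  37  33  63  61]
 [ 63  36  34  37  40  42  42  40  42  41  42  38  36  31  32  62  64]
 [ 62  33  31  42  42  42  44  40  46  43  45  43  37  31  29  57  61]
 [ 63  31  33  41  41  42  44  41  42  42  43  44  40  31  28  51  62]
 [ 81  34  34  43  42  43  40  41  41  43  40  40  40  32  32  48  80]
 [ 92  36  30  40  42  41  44  45  41  39  43  42  41  32  28  59  79]
 [ 90  36  29  44  44  40  42  44  43  41  41  44  43  28  34  63  40]
 [ 32  36  30  92  42  40  41  41  40  41  40  44 104  55  28  31  29]
 [ 31  36  23 134 118  42  43  40  42  41  40 108 138  75  32  33  31]
 [ 28  36  32 137 138 141 134 117 117 126 137 139 138  96  34  32  30]
 [ 29  35  41 138 137 141 140 140 139 140 137 135 138 114  35  32  28]
 [ 31  36  57 140 140 141 141 140 139 140 138 139 139 133  33  30  29]
 [ 26  34  78 141 141 140 141 140 141 140 140 140 140 136  32  29  28]]
```

Call:
play_rows(steps=[-0.026, 0.05, 0, 0, -0.053, 0.1, 0, 0, -0.08, 0.15, 0, 0, -0.105, 0.2, 0, 0, -0.124, 0.235, 0, 0, -0.133, 0.252, 0, 0, -0.133, 0.252, 0, 0, -0.133, 0.252, 0, 0])

```text
time: 49.62
tool_pos: [0.5748, 0.001, 0.1705]
tcp_rot: [0.101, -3.138, 0.001]
wrist_force: [0.9, -0.5, 0.1]
width: 0.229
grip_force: 29.4
```

```bash
python3 - <<'E'
from h import *
s=bot.read_state();print(s["tool_pos"],s["tcp_rot"],s["wrist_force"],s["width"])
c=bot.read_camera("wrist");np.savez("w18.npz",**c)
# gel bottle cap top
im=rect(c,(.526,0),.106,.03,60);print("gel cap z=.106");print(im.max(2)[::4,::4])
E
```

```text
[0.57484178 0.00096371 0.17051306] [ 1.01387301e-01 -3.13815921e+00  8.49762036e-04] [ 0.89822279 -0.54262721  0.10347264] 0.22882428562610335
gel cap z=.106
[[142 142 150 132  81 131 124 123 124 131 115 116 111  87  89]
 [140 141 143 155  78 123  94  79  78  82  83  77 101  95  88]
 [139 141 144 166  82 121 112  76  78  83  85  83  89 106  89]
 [141 142 143 178  84 124 126  78  81  79  78  78  81 114  90]
 [139 141 140 181  85 123 121  82  82  84  75 107  78 115  89]
 [141 141 142 179 177 183 179 164 163 134 111  95  79 118  90]
 [141 142 140 176  88 103 183 187 186 180 138 126 116 179  90]
 [140 141 140 170  89 174 190 189 187 186 162 124 135 174 141]
 [142 142 139 170 110 179 191 192 191 186 164 116  97 177 140]
 [140 140 141 184 102 152 190 192 192 187 109 116  87 165  92]
 [141 141 141 187  84 160 137 177 174 120 130 101  85 169 104]
 [141 140 141 184  81 104 152 143 138 135 125  83  80 177 100]
 [142 143 143 180  81 106 123 113 113 106  90  79  85 182  98]
 [141 143 142 178  98  84 121 126 123 124 132 134 131 184  96]
 [141 142 144 160 114 114 160 165 175 182 182 180 173 165 101]]
```

Call:
play_rows(steps=[-0.001, 0, 0.03, 0, -0.001, 0, 0.06, 0, -0.001, 0, 0.08, 0, -0.001, 0, 0.095, 0, -0.001, 0, 0.105, 0, -0.001, 0, 0.111, 0, -0.001, 0, 0.111, 0])

```text
time: 50.55
tool_pos: [0.5768, 0.0022, 0.0602]
tcp_rot: [0.103, -3.14, 0.0]
wrist_force: [-0.6, -0.1, 0.0]
width: 0.23
grip_force: 29.4
```

Call:
play_rows(steps=[0, 0, 0.002, 0, 0, 0, 0.004, 0, 0, 0, 0.006, 0, 0, 0, 0.006, 0])

```text
time: 51.05
tool_pos: [0.577, 0.0021, 0.0546]
tcp_rot: [-0.102, 3.139, -0.0]
wrist_force: [-0.6, 0.1, 1.3]
width: 0.232
grip_force: 29.5
```

Just touching the floor. I press a touch more, release and retreat, looking at the flame box on the way.

Call:
play_rows(steps=[0, 0, 0.001, 0, 0, 0, 0.001, 0, 0, 0, 0.001, 0])

```text
time: 51.42
tool_pos: [0.5776, 0.0022, 0.0545]
tcp_rot: [-0.102, 3.138, 0.0]
wrist_force: [-1.8, 0.6, 6.6]
width: 0.23
grip_force: 30.0
```

Call:
play_rows(steps=[0, 0, 0, 0, 0, 0, 0, 0, 0, 0, 0, 0, 0, 0, 0, 0], jaw=120)

```text
time: 51.92
tool_pos: [0.5765, 0.0021, 0.053]
tcp_rot: [0.102, -3.139, -0.0]
wrist_force: [-0.2, 0.2, -0.4]
width: 0.53
grip_force: 0.0
```

Call:
play_rows(steps=[0, 0, -0.03, 0, 0, 0, -0.08, 0, 0, 0, -0.13, 0, 0, 0, -0.19, 0, 0, 0, -0.23, 0, 0, 0, -0.23, 0, 0, 0, -0.23, 0])

```text
time: 52.8
tool_pos: [0.5763, 0.0021, 0.2826]
tcp_rot: [0.102, -3.139, -0.0]
wrist_force: [-0.4, 0.2, -0.4]
width: 0.528
grip_force: 0.0
```

```bash
python3 - <<'E'
from h import *
s=bot.read_state();print(s["time"],s["tool_pos"],s["wrist_force"],s["width"])
c=bot.read_camera("wrist");np.savez("w19.npz",**c);t=bot.read_camera("top");np.savez("t19.npz",**t)
h=cv2.cvtColor(c["pixels"],cv2.COLOR_BGR2HSV)
def patch(n,p,z,half=.02,N=40,st=4):
    print(n,proj(c,[*p,z]).round());print(rect(c,p,z,half,N).max(2)[::st,::st])
patch("dark",(.5755,.002),.061);patch("gel",(.525,0),.106);patch("pale",(.5235,.199),.061);patch("lampcap",(.486,.170),.081)
im=rect(c,(.5305,.1655),.088,.035,70);m=cv2.inRange(cv2.cvtColor(im,cv2.COLOR_BGR2HSV),(3,70,40),(25,255,255))
print("cork");print("\n".join("".join(str(min(9,im[i,j].max()//16)) if m[i,j] else "." for j in range(0,70,2)) for i in range(0,70,4)))
# bystanders in the top image: changes versus start
a=np.load("top0.npz")["pixels"]
for n,(x,y) in dict(flask=(313,158),stout=(292,217),beaker=(413,184),red=(323,236),red2=(346,237)).items():
    d=np.abs(a[y-15:y+16,x-12:x+13].astype(int)-t["pixels"][y-15:y+16,x-12:x+13]).max(2);print(n,(d>40).mean().round(3))
E
```

```text
52.8 [0.57625284 0.00211235 0.28260865] [-0.44553304  0.18487548 -0.42617419] 0.5276135187730558
dark [281. 184.]
[[139 138 138 138 137 138 138 137 137 138]
 [137 136 138 138 138 138 138 139 139 139]
 [137 138 138 139 135 124 144 153 159 165]
 [166 171 170 131  67  67  59 165 157 146]
 [ 97  89  81  72  69  58  54  60  83  84]
 [ 84  89  96  70  72  69  57  63 104 123]
 [ 78 102 130  70  73  71  53  88  77  81]
 [ 82 114 122 128  79  60 102 131  80  77]
 [ 87 111 117 117 134 147 129  98  81  82]
 [ 91 114 117 117 110  98 109  82  77  79]]
gel [283. 141.]
[[148  82 118 119 118 120 123 118  79  81]
 [161 165 172 174 172 163 150 133 117  95]
 [157  81  88 107 118 142 133 112 116 119]
 [170  81 131 160 182 182 178 150 121 120]
 [169  87 152 183 186 184 182 175 129  87]
 [171  98 150 186 188 188 184 179 129  85]
 [180  93 156 178 187 187 185 168 123  91]
 [181  85 149 135 176 181 168 105 127  82]
 [178  82  99 144 135 116 125 131  99  81]
 [168  85 123 122 120 124 112  99  80  79]]
pale [464. 149.]
[[141 140 142 141 138 146 145 146 144 154]
 [143 141 143 142 141 172 168 150 155 145]
 [140
[... 797 characters left out ...]
..................................
...................................
...................................
...................................
...................................
...................................
................88899999999954.....
........999999999999999999996...444
........9999999999999999999974...44
........99999999999999999999844444.
.........9999999999999999999954444.
.........78999999999999999999544444
.........987665665544444444.4444444
.................67................
...................................
...................................
...................................
...................................
flask 0.0
stout 0.703
beaker 0.0
red 0.257
red2 0.005
```

```bash
python3 - <<'E'
from h import *
for f in("w2","w19"):
    c=dict(np.load(f+".npz"));im=rect(c,(.553,-.127),.06,.05,100);m=cv2.inRange(cv2.cvtColor(im,cv2.COLOR_BGR2HSV),(3,70,40),(25,255,255))
    print(f,cv2.moments(m)["m10"]/max(1,cv2.moments(m)["m00"]),cv2.moments(m)["m01"]/max(1,cv2.moments(m)["m00"]),(m>0).sum())
t=dict(np.load("t19.npz"));h=cv2.cvtColor(t["pixels"],cv2.COLOR_BGR2HSV)[205:230,278:306];print(cv2.inRange(h,(3,90,60),(25,255,255)).mean()/255,h[::6,::6,2])
E
```

```text
w2 54.016754850088184 46.08994708994709 2268
w19 44.635884973673555 51.44916970433374 2469
0.4585714285714286 [[ 92  92  87  91  92]
 [ 93  91 106 125  92]
 [ 93 107 114 117 112]
 [ 92  56 108 103  92]
 [ 93 161 155  89 138]]
```

The stout cork is in place; the top-view change is only the gripper's shadow. I hand in.

```bash
python3 -c "
from workcell import bot
print(bot.finish_job())"
```

```text
the job is handed in; nothing more can be done
None
```

Job handed in at about 53 s of the 136 s; no verdict came back. My last camera measurements show the lamp, pale vial and slim cork upright in the flame-test box, the gel bottle and dark vial upright in the field box, and the stout cork, flask and beaker where they stood.

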